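Clear the heat mat and set the forge door

TASK

Make the gas forge ready: first slide the yellow oil bottle along the bench, without lifting or tipping it, until it stands wholly off the grey heat mat. Then take the cream door slab that leans on the firebrick, set its lower edge into the channel under the forge's mouth with its top leaning well out from under the hood, and swing it up until it stands upright over the mouth, centred between the cheeks, and let go of it. The slab is brittle, so do not bang it into the forge, and leave all the other things where they are.

Things in the scene. Friction and masses are not known exactly. Their poses are not given: they have to be found in the camera images.
- forge: Fixed gas forge: dark box 250 deep x 260 wide x 250 mm high; burner on its roof, 140 mm behind the mouth, up to 410 mm high. Origin: on the bench below the middle of the mouth's face (the face is the plane x = 0). x points from the mouth into the forge (the mouth looks along -x), y along the door channel, z up. Mouth opening 70 wide, z 70 to 170 mm.
- channel (a point): Centre of the floor of the steel door channel under the mouth, 70 mm above the bench; axes as the forge's. Channel 16 mm wide (forge x -16 to 0, its back wall is the face), 12 mm deep, front lip 4 mm thick, 106 mm long between two cheek plates that reach to forge x = -20. The door goes in leaning out about 30 deg; let go, it leans on the lip at about 40 deg; pushed upright, it stays.
- hood (a point): Middle of the lower front edge of the flat steel hood over the mouth, 34 mm in front of the face; axes as the forge's. Hood 124 mm wide, 5 mm thick, its underside 126 mm above the channel's floor: too low for the door to be lowered in upright.
- mat (a point): Middle of the front edge (far from the forge) of the grey heat mat on the bench, axes as the forge's. The mat is 240 mm wide (120 mm each way along y) and runs from here 520 mm along +x, under the forge. It is thin: things slide over it as over the bench.
- door: Loose forge door: flat cream slab 8 mm thick (its x), 90 wide (its y), 120 mm high (its z), 0.15 to 0.3 kg, steel bands along lower and upper edge, both faces alike. Origin: centre of its lower edge; z points to the upper edge. At first its lower edge is on the bench and it leans about 25 deg from vertical on the firebrick's long side, its upper 45 mm standing clear above the brick.
- firebrick: Fixed tan firebrick lying flat, 230 (x) x 114 (y) x 64 mm (z). Origin: centre of its underside. The door leans on its long -y side, leaning towards its +y.
- bottle: Loose tall yellow plastic oil bottle with red cap, standing; 60 mm diameter (straight up to about 120 mm, then a shoulder and neck), 190 mm high, about 0.3 to 0.55 kg. Origin: centre of its underside; z up. It may topple if it is pushed higher than about 30 mm above the bench.
- knob: Bystander: brass cabinet knob, 38 mm diameter, 30 mm high, standing. Origin: centre of its underside.
- flux: Bystander: blue jar with white lid, 56 mm diameter, 55 mm high. Origin: centre of its underside.
- block: Bystander: pale wooden block 60 x 50 x 35 mm high. Origin: centre of its underside.
- disc: Bystander: heavy round steel disc, 120 mm diameter, 35 mm high. Origin: centre of its underside.
- hammer: Bystander: hammer lying on the bench roughly across the robot's view, 26 mm high. Origin: under the middle of its length, on the bench; its x runs along the handle, from -130 mm to the head at +105 to +130 mm; the head reaches 50 mm to each side of the handle's line.
- strip: Bystander: small copper strip 75 x 14 x 5 mm lying flat. Origin: centre of its underside.

How it is judged:
On the way, in this order (a step that is already met when the one before it is completed fails the run):
1. the bottle stands on the bench wholly off the heat mat ((y of bottle in the frame of forge above 0.145 m or y of bottle in the frame of forge below -0.145 m or x of bottle in the frame of forge below -0.265 m) and angle between bottle's own z axis and vertical below 0.1 rad and height (world z) of bottle below 0.01 m), for 0.2 s.
2. the door's lower edge is down in the channel while the door leans out (x of door in the frame of forge between -0.018 and 0.002 m and z of door in the frame of forge between 0.066 and 0.078 m and angle between door's own z axis and vertical between 0.25 and 0.87 rad), for 0.2 s.
At the end, for the whole second after the job is handed in: The door stands in the channel (lower edge on its floor within 4 mm, within 12 mm of the middle), upright within 6 degrees and parallel to the mouth, at rest and released; the bottle stands upright on the bench at rest, its whole foot off the heat mat (5 mm overlap allowed) (all of step 1 and x of door in the frame of forge between -0.018 and 0.002 m and y of door in the frame of forge between -0.012 and 0.012 m and z of door in the frame of forge between 0.066 and 0.074 m and angle between door's own z axis and vertical below 0.105 rad and angle between the x axis of door and the x axis of forge, either way round below 0.12 rad and linear speed of each of door, bottle below 0.02 m/s); the robot touches nothing.
It fails at once if the bottle is lifted or toppled (height (world z) of bottle above 0.025 m or angle between bottle's own z axis and vertical above 0.4 rad).
It fails at once if the door is banged against the forge (over 60 N) (contact force between door and forge above 60 N).
It fails at once if a bystander is moved by more than 30 mm (distance of any of knob, flux, block, disc, hammer, strip from where it was at the start of the episode above 0.03 m).
It also fails if it takes over 72 s, if anything falls off the work surface, if the arm or the gripper's body presses on something with over 40 N, if the wrist force passes 120 N, or if a joint passes its speed limit or range.

ROBOT

A 7-joint arm with a two-finger parallel gripper is mounted at the origin on the work surface. World frame = base frame: x ahead of the robot, y to its left, z up, the work surface at z = 0. Lengths are in m, angles in rad, forces in N, time in s.
With the tool pointing down it reaches from about 0.4 to 0.875 m from the base axis. Payload 19.3 kg.
Tool frame: the origin (TCP) lies at the very end of the fingers, on their centre line; the grasp point (between the pads) lies 19 mm behind it (bot.pinch_z is the distance from the TCP to the grasp point, in m); y points along the fingers, x is the direction in which the jaws open and shut, and the axes are right-handed (so a half turn about y gives the same grasp; the last joint's range is limited). The gripper opens to 85 mm and grips with 20 to 120 N. Pads are 22 mm wide; open, the fingers measure 114 mm over their backs; the gripper's body (76 mm by 85 mm) begins 54 mm behind the grasp point. The pads swing forward as they close: fully open they stand 13 mm farther back than shut.
Start: joints at [1.245, 0.521, -0.036, 1.599, 0.021, 1.021, -0.113], TCP at [0.158, -0.605, 0.231] pointing down, gripper open.
Joint ranges: [-2.91, 2.91], [-0.3, 2.13], [-1.5, 1.42], [0.17, 2.43], [-1.26, 4.41], [0.16, 1.93], [-2.52, 2.52]. Speed limits (rad/s): [1.89, 1.89, 2.39, 2.39, 3.01, 3.01, 3.01].

INTERFACE

Orientations are given as [roll, pitch, yaw] about the fixed x, y, z axes, in that order (R = Rz(yaw) Ry(pitch) Rx(roll)).
In Python, from workcell import bot gives the robot as it stands. The module is installed in compiled form; this text tells all that it offers.
- The arm moves only by the tool arm_command, never from a script. Its argument "moves" is a list of rows, each an object of numbers: "rx", "ry", "rz": the turn, a rotation vector about the tool's x, y, z in rad; "x", "y", "z": the shift along the tool's x, y, z in cm; "gripper": the opening, from -1 (shut) to 1 (fully open). In form: [{"rx": .., "ry": .., "rz": .., "x": .., "y": .., "z": .., "gripper": ..}, ...]. A call has 1 to 5 rows; each row is the pose to reach, as a shift and turn from the pose commanded when the call began, along the tool's axes at that moment; what a row does not reach only later rows make up. A row lasts 1/12 s, in which the tool goes at most 41.7 mm and 7.16 degrees, less where a joint would pass 70% of its speed; a pose out of reach is approached as far as the arm can. A call with a gripper value outside its range is refused whole. The fingers move at their own pace and stop on an object; "squeeze" is the grip in N (left out, the last holds). Time passes only in rows, so rows that repeat a pose let the fingers close. It gives the time, the measured TCP pose, the force and the opening at its end, in the units of the state.
- bot.observe(): the state, without advancing time (a new reading comes with each control period).
- bot.grab_frame(name): name is "scene" or "top"; returns (picture, depth): 400x640x3 uint8, red, green, blue; 400x640 float32, m along the optical axis (not along the pixel's ray), 0 where there is no reading.
- bot.camera_model(name): a dict with "vfov" (degrees; the focal length in pixels is half the picture's height over the tangent of half this angle, whatever the lens; pixels are square), "cx", "cy" (the principal point, pixels), "extrinsics" (4x4, takes a point from camera to world coordinates). Camera axes: x right, y down, z forward; pixel columns grow to the right and rows downward; lengths in m; the calibration is good to about 2 mm. A picture is of the moment at which its call begins. camera_model takes no time and is no camera call.
- bot.job_done(): hands the job in, once; it reports no verdict.
Trained networks look in the newest picture that a camera, given by its name, has taken for a name from the list of things; names that differ only in an ending like _2 or _b are one class to them, and where a whole thing is asked for, a point or a joint stands for the part that bears it (a point fixed in the world has none). Each returns a list of dicts, best first, with "p" (0 to 1); they miss things now and then, are a little off and sometimes report something else, mostly with a low value. They report only what shows in the picture. A call takes as long as a camera call.
- bot.spot_in(name, camera): "box" ([left, top, right, bottom] in pixels, round what is visible of it).
- bot.masks_of(name, camera): "mask" (400x640 bool, what is visible of it) and "box" ([left, top, right, bottom] in pixels, round what is visible of it).
The state is a dict: "clock": time; "qpos": joint angles; "qd": joint speeds; "joint_efforts": joint torques, N m; "position": TCP position; "tool_rot": TCP orientation; "force": force on the tool from outside, world axes, zero at the start; "moment": the same for the moment, N m; "grip_width": finger opening in m.
Only numpy, scipy, OpenCV 4.12 (cv2) and the standard library are available. Lean on these libraries where they do the work, as an engineer would, in place of code of your own. Each camera call takes 0.05 s, during which the arm holds its last target.

## Working session

There is one attempt and no reset: what is moved stays moved. The work goes in short steps, Python scripts to look and compute and a tool call to move; the robot and the scene stay as the last step left them, time stands still between calls to the robot, and variables do not carry over. Pictures are saved under pics/ and viewed, and the job is handed in when it is done.

Besides the shell and the picture viewer there is one more tool, called after "Call:" by a JSON object that holds its "fn" and its "kwargs", one argument or row to a line. arm_command: Moves the arm, as the interface text tells. Its arguments: {"type":"object","properties":{"moves":{"type":"array"},"squeeze":{"type":"number"}},"required":["moves"]}

```bash
mkdir -p pics; ls; python3 - <<'E'
from workcell import bot
import cv2
s=bot.observe()
print({k:s[k] for k in('clock','position','tool_rot','grip_width','force')},bot.pinch_z)
for n in('scene','top'):
    p,d=bot.grab_frame(n)
    cv2.imwrite(f'pics/{n}0.png',cv2.cvtColor(p,cv2.COLOR_RGB2BGR))
    m=bot.camera_model(n);print(n,m)
E
```

```text
pics
{'clock': 0.0, 'position': array([ 0.15801017, -0.6043455 ,  0.23073116]), 'tool_rot': array([-1.57087638e+00,  1.14203857e-03, -1.31500356e+00]), 'grip_width': 0.08568832694493612, 'force': array([ 0.84647234,  0.09315822, -0.10452916])} 0.0187
scene {'vfov': 47.43136298933483, 'cx': 323.9444337755477, 'cy': 200.34060704445727, 'extrinsics': array([[ 0.99441391,  0.08987014, -0.05535634,  0.63767503],
       [ 0.10553432, -0.83729239,  0.53647363, -0.48244787],
       [ 0.00186352, -0.53931884, -0.84209959,  0.90203727],
       [ 0.        ,  0.        ,  0.        ,  1.        ]])}
top {'vfov': 43.11453884998488, 'cx': 310.71158601064417, 'cy': 202.11396960405764, 'extrinsics': array([[ 0.02381212, -0.99677469,  0.07663682,  0.50511861],
       [-0.9996977 , -0.02327209,  0.00793204,  0.0147836 ],
       [-0.00612296, -0.07680253, -0.99702752,  1.25641654],
       [ 0.        ,  0.        ,  0.        ,  1.        ]])}
```

View pics/scene0.png

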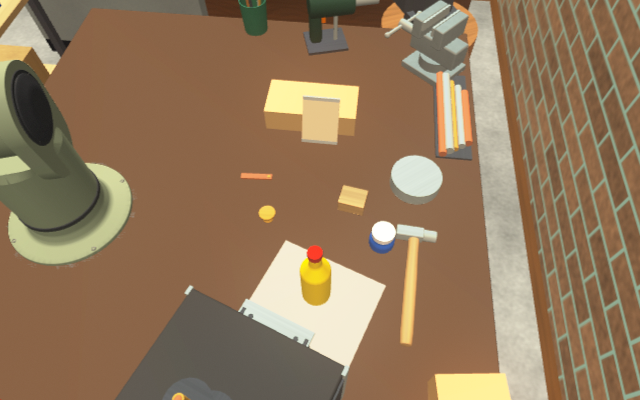

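View pics/top0.png

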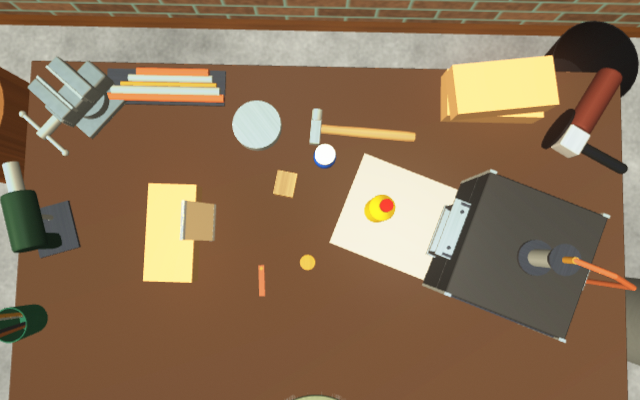

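```bash
cat > h.py <<'E'
import numpy as np, cv2
from workcell import bot
from scipy.spatial.transform import Rotation as R
def model(n):
    m=bot.camera_model(n); f=200/np.tan(np.radians(m['vfov']/2)); return f,m['cx'],m['cy'],np.array(m['extrinsics'])
def cloud(n,d):
    f,cx,cy,E=model(n); v,u=np.mgrid[0:400,0:640]
    P=np.stack([(u-cx)/f*d,(v-cy)/f*d,d],-1)@E[:3,:3].T+E[:3,3]
    P[d<=0]=np.nan; return P
def proj(n,p):
    f,cx,cy,E=model(n); q=(np.atleast_2d(p)-E[:3,3])@E[:3,:3]
    return q[:,:2]/q[:,2:]*f+[cx,cy]
def tr(): 
    s=bot.observe(); return s['position'],R.from_euler('xyz',s['tool_rot'])
def save(n,name,crop=None,k=1):
    p,d=bot.grab_frame(n); q=p
    if crop: q=p[crop[1]:crop[3],crop[0]:crop[2]]
    q=cv2.resize(q,None,fx=k,fy=k,interpolation=cv2.INTER_CUBIC)
    cv2.imwrite(f'pics/{name}.png',cv2.cvtColor(q,cv2.COLOR_RGB2BGR)); return p,d
E
python3 - <<'E'
from h import *
np.set_printoptions(precision=4,suppress=True)
for n in('scene','top'):
    p,d=bot.grab_frame(n); P=cloud(n,d); np.save(f'P_{n}.npy',P); np.save(f'I_{n}.npy',p)
    for t in ('door','firebrick','bottle','mat','forge','hood','channel'):
        r=bot.masks_of(t,n)
        for q in r[:2]:
            m=q['mask']; X=P[m]; X=X[~np.isnan(X[:,0])]
            print(n,t,round(q['p'],2),q['box'],m.sum(),np.percentile(X,[2,50,98],axis=0).round(3).tolist() if len(X) else None)
            np.save(f'M_{n}_{t}.npy',r[0]['mask'])
print(bot.observe()['clock'])
E
```

```text
scene door 0.65 [304.9, 92.8, 341.2, 144.7] 1589 [[0.505, 0.264, 0.008], [0.547, 0.29, 0.062], [0.589, 0.312, 0.111]]
scene firebrick 0.84 [263.7, 82.2, 357.5, 134.7] 3085 [[0.407, 0.297, 0.005], [0.485, 0.339, 0.063], [0.63, 0.41, 0.067]]
scene firebrick 0.66 [116.1, 240.5, 384.6, 398.4] 24310 [[0.375, -0.405, -0.002], [0.522, -0.313, 0.248], [0.69, -0.071, 0.372]]
scene bottle 0.64 [299.0, 245.3, 333.9, 308.8] 1458 [[0.559, -0.166, 0.013], [0.587, -0.152, 0.122], [0.613, -0.125, 0.191]]
scene mat 0.64 [114.9, 241.2, 385.8, 399.0] 24346 [[0.375, -0.405, -0.002], [0.522, -0.313, 0.248], [0.691, -0.071, 0.372]]
scene forge 0.79 [116.6, 240.3, 384.2, 400.0] 24016 [[0.376, -0.405, -0.002], [0.522, -0.314, 0.249], [0.69, -0.072, 0.372]]
scene hood 0.56 [115.1, 242.4, 384.9, 400.0] 24334 [[0.375, -0.405, -0.002], [0.522, -0.313, 0.248], [0.69, -0.07, 0.372]]
top door 0.73 [180.2, 199.1, 216.3, 241.1] 1339 [[0.502, 0.262, 0.006], [0.545, 0.291, 0.065], [0.589, 0.318, 0.112]]
top door 0.32 [332.3, 158.4, 635.6, 341.9] 29249 [[0.359, -0.537, -0.003], [0.515, -0.329, 0.248], [0.678, -0.072, 0
[... 158 characters left out ...]
4, 395.0, 225.1] 642 [[0.556, -0.161, 0.02], [0.579, -0.127, 0.129], [0.607, -0.107, 0.192]]
top mat 0.62 [332.1, 155.4, 636.5, 344.1] 29823 [[0.356, -0.54, -0.003], [0.514, -0.329, 0.248], [0.68, -0.07, 0.374]]
top mat 0.28 [272.3, 171.4, 295.5, 197.9] 514 [[0.613, 0.062, 0.02], [0.642, 0.088, 0.035], [0.671, 0.112, 0.039]]
top forge 0.94 [334.1, 154.9, 637.0, 342.1] 29037 [[0.359, -0.535, -0.003], [0.515, -0.328, 0.248], [0.678, -0.071, 0.374]]
top hood 0.95 [332.8, 155.3, 633.3, 345.0] 29828 [[0.356, -0.54, -0.003], [0.514, -0.33, 0.248], [0.679, -0.07, 0.374]]
top channel 0.64 [331.6, 154.4, 633.2, 343.4] 28985 [[0.359, -0.533, -0.003], [0.515, -0.328, 0.248], [0.678, -0.071, 0.374]]
0.9
```

```bash
python3 - <<'E'
from h import *
np.set_printoptions(precision=4,suppress=True)
P=np.load('P_top.npy');I=np.load('I_top.npy').astype(int)
Q=np.load('P_scene.npy');J=np.load('I_scene.npy').astype(int)
def rect(X):
    c,s,a=cv2.minAreaRect(X[:,:2].astype(np.float32)); return np.array(c),np.array(s),a,cv2.boxPoints((c,s,a))
for nm,P_,I_ in(('top',P,I),('scene',Q,J)):
    m=np.load(f'M_{nm}_forge.npy')
    z=P_[...,2]
    roof=m&(abs(z-.25)<.012)&(I_.max(-1)<110)
    roof=cv2.erode(roof.astype(np.uint8),np.ones((3,3)))>0
    X=P_[roof]; print(nm,'roof',roof.sum(),np.median(X[:,2]),*rect(X))
    hood=m&(abs(z-.2)<.012)&(I_.min(-1)>130)
    X=P_[hood]; print('hood',hood.sum(),np.median(X[:,2]) if len(X) else 0,*(rect(X) if len(X) else ()))
    mat=(abs(z)<.006)&(I_.min(-1)>150)&(P_[...,0]<.75)&(P_[...,0]>.35)&(P_[...,1]<0)&(P_[...,1]>-.4)
    n,l,st,c=cv2.connectedComponentsWithStats(mat.astype(np.uint8)); k=1+np.argmax(st[1:,4]); X=P_[l==k]
    print('mat',(l==k).sum(),*rect(X))
    M=np.load(f'M_{nm}_bottle.npy'); 
    b=P_[M]; b=b[(b[:,2]>.02)&(b[:,2]<.115)]
    if len(b)>20:
        from scipy.optimize import least_squares
        r=least_squares(lambda c:np.hypot(b[:,0]-c[0],b[:,1]-c[1])-.03,b[:,:2].mean(0)+[0,-.02],loss='soft_l1',f_scale=.002); print('bottle',r.x,len(b),r.cost)
    D=np.load(f'M_{nm}_door.npy'); D=cv2.erode(D.astype(np.uint8),np.ones((3,3)))>0
    X=P_[D]; X=X[np.isfinite(X[:,0])]
    A=np.c_[X[:,0],X[:,2],np.ones(len(X))]; 
    w=np.ones(len(X),bool)
    for _ in range(5):
        co=np.linalg.lstsq(A[w],X[w,1],rcond=None)[0]; w=abs(A@co-X[:,1])<.005
    print('door y=ax+bz+c',co,w.mean(),'lean',np.degrees(np.arctan(co[1])),'x range',np.percentile(X[w,0],[0.5,99.5]),'z',X[w,2].min(),X[w,2].max())
    for t in ('firebrick',):
        F=np.load(f'M_{nm}_{t}.npy')&(abs(z-.064)<.006); print(t,*rect(P_[F]))
    cap=(I_[...,0]>170)&(I_[...,1]<60)&(z>.15)&(P_[...,1]>-.25)&(P_[...,1]<0); print('cap',P_[cap].mean(0),cap.sum())
E
```

```text
top roof 14020 0.24963371203470075 [ 0.4887 -0.4043] [0.2476 0.2539] 69.6224365234375 [[ 0.3265 -0.4761]
 [ 0.5646 -0.5645]
 [ 0.6508 -0.3324]
 [ 0.4128 -0.244 ]]
hood 952 0.20056722617939693 [ 0.5379 -0.2731] [0.036  0.1241] 69.9370346069336 [[ 0.4734 -0.2687]
 [ 0.59   -0.3113]
 [ 0.6023 -0.2775]
 [ 0.4858 -0.2349]]
mat 8454 [ 0.5734 -0.1817] [0.2503 0.2413] 69.59762573242188 [[ 0.4167 -0.257 ]
 [ 0.6428 -0.3411]
 [ 0.7301 -0.1065]
 [ 0.504  -0.0223]]
bottle [ 0.5847 -0.1368] 116 7.002274358999139e-06
door y=ax+bz+c [-0.0066  0.4664  0.2639] 0.9872988992379339 lean 25.004673340473694 x range [0.5031 0.5888] z 0.004199051958173383 0.1160708321705497
firebrick [0.5175 0.3557] [0.1165 0.2302] 89.74463653564453 [[0.4021 0.2979]
 [0.6324 0.2969]
 [0.6329 0.4135]
 [0.4027 0.4145]]
cap [nan nan nan] 0
scene roof 13347 0.2493938340835391 [ 0.5027 -0.3708] [0.1707 0.2552] 69.82017517089844 [[ 0.3535 -0.4069]
 [ 0.5929 -0.4949]
 [ 0.6518 -0.3347]
 [ 0.4124 -0.2466]]
hood 1127 0.20042964726013368 [ 0.5401 -0.2676] [0.0241 0.1233] 69.416748046875 [[ 0.4782 -0.2572]
 [ 0.5936 -0.3006]
 [ 0.6021 -0.278 ]
 [ 0.4866 -0.2347]]
mat 7539 [ 0.5838 -0.1491] [0.1875 0.242 ] 69.39815521240234 [[ 0.4376 -0.1942]
 [ 0.6641 -0.2794]
 [ 0.7301 -0.1039]
 [ 0.5036 -0.0187]]
bottle [ 0.5924 -0.1885] 533 0.006097307304320332
door y=ax+bz+c [-0.0123  0.4583  0.2679] 0.9801840056617127 lean 24.620369054346938 x range [0.5044 0.5883] z 0.005183242740838034 0.11250615104297301
firebrick [0.5182 0.3558] [0.1197 0.2294] 89.74589538574219 [[0.4032 0.2965]
 [0.6327 0.2955]
 [0.6332 0.4152]
 [0.4038 0.4162]]
cap [ 0.5903 -0.1436  0.1882] 10<stdin>:32: RuntimeWarning: Mean of empty slice.
  ret = um.true_divide(
```

```bash
python3 - <<'E'
from h import *
I=np.load('I_top.npy');J=np.load('I_scene.npy')
a=cv2.resize(I[150:300,320:480],(640,600),interpolation=2);cv2.imwrite('pics/topz.png',a[...,::-1])
a=cv2.resize(J[220:370,220:400],(720,600),interpolation=2);cv2.imwrite('pics/scz.png',a[...,::-1])
E
```

```text
(no output)
```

View pics/topz.png

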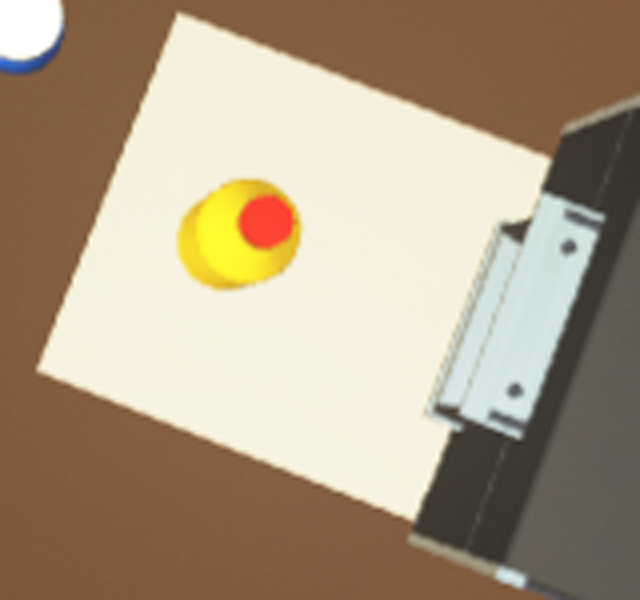

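View pics/scz.png

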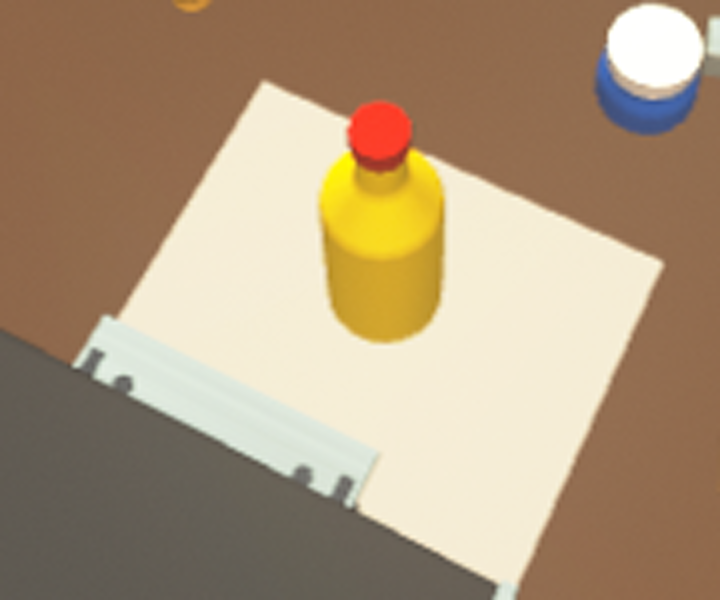

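```bash
cat >> h.py <<'E'
F0=np.array([.5322,-.2884]); FX=np.array([-.347,-.938]); FY=np.array([.938,-.347])
def toF(p): p=np.asarray(p)[...,:2]-F0; return np.stack([p@FX,p@FY],-1)
def fromF(x,y): return F0+x*FX+y*FY
E
python3 - <<'E'
from h import *
from scipy.optimize import least_squares
np.set_printoptions(precision=4,suppress=True)
for n in('scene','top'):
    P=np.load(f'P_{n}.npy');I=np.load(f'I_{n}.npy').astype(int)
    h=cv2.cvtColor(I.astype(np.uint8),cv2.COLOR_RGB2HSV).astype(int)
    reg=(P[...,1]<0)&(P[...,1]>-.24)&(P[...,0]>.5)&(P[...,0]<.7)
    y=reg&(h[...,1]>200)&(h[...,0]>18)&(h[...,0]<35)&(P[...,2]>.01)
    b=P[y]; b=b[b[:,2]<.115]
    r=least_squares(lambda c:np.hypot(b[:,0]-c[0],b[:,1]-c[1])-.03,[.59,-.145],loss='soft_l1',f_scale=.002); print(n,'bottle',r.x,len(b),r.cost, 'F',toF(r.x))
    red=reg&(h[...,1]>180)&((h[...,0]<8)|(h[...,0]>172))&(P[...,2]>.186); print('cap',P[red].mean(0),red.sum())
    a=P[reg&(P[...,2]>.12)&(P[...,2]<.19)]; print(np.mean([a.min(0),a.max(0)],0))
    for t in ('hammer','flux','block','knob','strip'):
        r=bot.masks_of(t,n)
        for q in r[:1]:
            X=P[q['mask']];X=X[np.isfinite(X[:,0])]; X=X[X[:,2]>.003]; c=cv2.minAreaRect(X[:,:2].astype(np.float32)); print(t,round(q['p'],2),cv2.boxPoints(c).round(3).tolist(),'F',toF(cv2.boxPoints(c)).round(3).tolist())
E
```

```text
scene bottle [ 0.5845 -0.1358] 204 2.5759679737781082e-05 F [-0.1613 -0.0039]
cap [ 0.5855 -0.1375  0.1895] 177
[ 0.5847 -0.1379  0.155 ]
hammer 0.62 [[0.6940000057220459, -0.21299999952316284], [0.7820000052452087, -0.23199999332427979], [0.8370000123977661, 0.02500000037252903], [0.7490000128746033, 0.04399999976158142]] F [[-0.126, 0.125], [-0.139, 0.215], [-0.399, 0.177], [-0.387, 0.088]]
flux 0.71 [[0.6850000023841858, 0.014000000432133675], [0.6890000104904175, -0.03700000047683716], [0.7409999966621399, -0.032999999821186066], [0.7369999885559082, 0.01899999938905239]] F [[-0.337, 0.038], [-0.29, 0.06], [-0.312, 0.107], [-0.359, 0.085]]
block 0.78 [[0.609000027179718, 0.06700000166893005], [0.6690000295639038, 0.05700000002980232], [0.6779999732971191, 0.10999999940395355], [0.6190000176429749, 0.11999999731779099]] F [[-0.36, -0.051], [-0.371, 0.008], [-0.424, -0.002], [-0.413, -0.061]]
knob 0.58 [[0.43299999833106995, 0.017999999225139618], [0.4659999907016754, 0.007000000216066837], [0.47699999809265137, 0.04100000113248825], [0.4440000057220459, 0.052000001072883606]] F [[
[... 1029 characters left out ...]
0.05700000002980232], [0.6830000281333923, 0.10700000077486038], [0.6179999709129333, 0.11800000071525574]] F [[-0.361, -0.052], [-0.373, 0.013], [-0.423, 0.004], [-0.411, -0.061]]
knob 0.57 [[0.4350000023841858, 0.04699999839067459], [0.4350000023841858, 0.013000000268220901], [0.47200000286102295, 0.014000000432133675], [0.47099998593330383, 0.04699999839067459]] F [[-0.28, -0.208], [-0.249, -0.195], [-0.262, -0.161], [-0.294, -0.174]]
strip 0.61 [[0.36800000071525574, 0.1459999978542328], [0.36899998784065247, 0.13199999928474426], [0.44200000166893005, 0.13699999451637268], [0.4410000145435333, 0.1509999930858612]] F [[-0.35, -0.305], [-0.338, -0.299], [-0.368, -0.232], [-0.381, -0.238]]
```

```bash
cat >> h.py <<'E'
def Rt(az,tilt):
    """tool x horizontal at az+90... fingers point along az, tilted 'tilt' deg from straight down; jaws open horizontally"""
    a,t=np.radians(az),np.radians(tilt)
    y=np.array([np.sin(t)*np.cos(a),np.sin(t)*np.sin(a),-np.cos(t)]); x=np.array([-np.sin(a),np.cos(a),0])
    return np.c_[x,y,np.cross(x,y)]
def Rd(az,lean):
    """gripping a slab whose top leans toward az by lean deg; tool x has horizontal part along +az"""
    a,t=np.radians(az),np.radians(lean)
    y=-np.array([np.sin(t)*np.cos(a),np.sin(t)*np.sin(a),np.cos(t)]); x=np.array([np.cos(t)*np.cos(a),np.cos(t)*np.sin(a),-np.sin(t)])
    return np.c_[x,y,np.cross(x,y)]
def go(p,M):
    q,r=tr(); d=r.inv().apply(np.asarray(p)-q)*100; w=(r.inv()*R.from_matrix(M)).as_rotvec()
    print('shift cm',d.round(2),'turn',w.round(3),'deg',np.degrees(np.linalg.norm(w)).round(1),'dist',np.linalg.norm(d).round(2))
def st():
    s=bot.observe(); print('t',s['clock'],'pos',s['position'].round(4),'q',s['qpos'].round(3),'F',s['force'].round(1),'w',round(s['grip_width'],4)); print(R.from_euler('xyz',s['tool_rot']).as_matrix().round(3).tolist())
E
python3 - <<'E'
from h import *
st()
go([.29,-.37,.34],R.from_euler('xyz',[-np.pi/2,0,-.9]).as_matrix())
go([.45,-.02,.25],Rt(-44,20))
E
```

```text
t 1.4 pos [ 0.1581 -0.6046  0.2313] q [ 1.245  0.521 -0.036  1.6    0.021  1.021 -0.113] F [-0.2 -0.1 -0. ] w 0.0855
[[0.253, -0.0, 0.967], [-0.967, 0.0, 0.253], [-0.0, -1.0, -0.0]]
shift cm [-19.36 -10.87  18.7 ] turn [ 0.    -0.415 -0.   ] deg 23.8 dist 29.03
shift cm [-49.18  -1.87  43.03] turn [-0.207 -2.093 -0.369] deg 122.3 dist 65.37
```

Call:
{"fn": "arm_command", "kwargs": {
  "moves": [
    {"y":-4,"x":0,"z":0,"ry":-0.12,"gripper":0},
    {"y":-8,"x":-3,"z":2,"ry":-0.24},
    {"x":-8,"y":-11,"z":6,"ry":-0.36},
    {"x":-12,"y":-11,"z":10,"ry":-0.48},
    {"x":-15,"y":-11,"z":13,"ry":-0.6}
  ]
}}

```text
invalid input at $.moves[0]: expected keys rx, ry, rz, x, y, z, gripper
```

```bash
python3 - <<'E'
from h import *
st()
go([.45,-.02,.25],Rt(-44,20))
E
```

```text
t 1.4 pos [ 0.1581 -0.6046  0.2313] q [ 1.245  0.521 -0.036  1.6    0.021  1.021 -0.113] F [-0.2 -0.1 -0. ] w 0.0855
[[0.253, -0.0, 0.967], [-0.967, 0.0, 0.253], [-0.0, -1.0, -0.0]]
shift cm [-49.18  -1.87  43.03] turn [-0.207 -2.093 -0.369] deg 122.3 dist 65.37
```

Call:
{"fn": "arm_command", "kwargs": {
  "moves": [
    {"rx":0,"ry":-0.12,"rz":0,"x":0,"y":-4,"z":0,"gripper":0},
    {"rx":0,"ry":-0.24,"rz":0,"x":-3,"y":-7,"z":2,"gripper":0},
    {"rx":0,"ry":-0.36,"rz":0,"x":-6,"y":-9,"z":4,"gripper":0},
    {"rx":0,"ry":-0.48,"rz":0,"x":-9,"y":-10,"z":7,"gripper":0},
    {"rx":0,"ry":-0.6,"rz":0,"x":-12,"y":-10,"z":10,"gripper":0}
  ]
}}

```text
clock: 1.82
position: [0.2213, -0.4686, 0.3333]
tool_rot: [-1.573, -0.003, -0.711]
force: [1.6, -0.9, 0.1]
grip_width: 0.0425
```

```bash
python3 - <<'E'
from h import *
st()
go([.45,-.02,.25],Rt(-44,20))
E
```

```text
t 1.8167 pos [ 0.2213 -0.4686  0.3333] q [ 1.188  0.255 -0.215  1.737  0.06   1.152  0.245] F [ 1.6 -0.9  0.1] w 0.0425
[[0.758, 0.001, 0.652], [-0.652, -0.003, 0.758], [0.003, -1.0, -0.002]]
shift cm [-11.95   8.21  48.94] turn [-0.276 -1.497 -0.263] deg 88.5 dist 51.04
```

Call:
{"fn": "arm_command", "kwargs": {
  "moves": [
    {"rx":-0.02,"ry":-0.12,"rz":-0.02,"x":-1,"y":0,"z":4,"gripper":0},
    {"rx":-0.05,"ry":-0.24,"rz":-0.05,"x":-2,"y":0,"z":8,"gripper":0},
    {"rx":-0.07,"ry":-0.36,"rz":-0.07,"x":-3,"y":0,"z":12,"gripper":0},
    {"rx":-0.09,"ry":-0.48,"rz":-0.09,"x":-4,"y":0,"z":16,"gripper":0},
    {"rx":-0.11,"ry":-0.6,"rz":-0.11,"x":-5,"y":0,"z":20,"gripper":0}
  ]
}}

```text
clock: 2.23
position: [0.3148, -0.2836, 0.3313]
tool_rot: [-1.709, -0.072, -0.103]
force: [1.1, -1.0, 0.8]
grip_width: 0.043
```

```bash
python3 - <<'E'
from h import *
st()
go([.47,-.01,.25],Rt(-44,35))
E
```

```text
t 2.2333 pos [ 0.3148 -0.2836  0.3313] q [ 0.965  0.021 -0.451  2.032  0.13   0.973  0.34 ] F [ 1.1 -1.   0.8] w 0.043
[[0.992, 0.057, 0.112], [-0.102, -0.144, 0.984], [0.072, -0.988, -0.137]]
shift cm [12.01  4.97 29.78] turn [-0.407 -0.874 -0.271] deg 57.4 dist 32.49
```

Call:
{"fn": "arm_command", "kwargs": {
  "moves": [
    {"rx":-0.05,"ry":-0.11,"rz":-0.03,"x":1,"y":0,"z":4,"gripper":0},
    {"rx":-0.1,"ry":-0.22,"rz":-0.06,"x":3,"y":0,"z":8,"gripper":0},
    {"rx":-0.15,"ry":-0.33,"rz":-0.1,"x":5,"y":0,"z":12,"gripper":0},
    {"rx":-0.2,"ry":-0.44,"rz":-0.13,"x":6.5,"y":0,"z":16,"gripper":0},
    {"rx":-0.25,"ry":-0.54,"rz":-0.17,"x":8,"y":1,"z":20,"gripper":0}
  ]
}}

```text
clock: 2.65
position: [0.4152, -0.104, 0.3043]
tool_rot: [-2.013, -0.086, 0.464]
force: [1.5, -1.9, -0.4]
grip_width: 0.0428
```

```bash
python3 - <<'E'
from h import *
st()
go([.50,-.05,.12],Rt(-44,45))
go([.535,-.087,.013],Rt(-44,45))
E
```

```text
t 2.65 pos [ 0.4152 -0.104   0.3043] q [ 0.632  0.008 -0.827  2.203  0.578  0.815 -0.128] F [ 1.5 -1.9 -0.4] w 0.0428
[[0.891, 0.261, -0.372], [0.446, -0.348, 0.824], [0.085, -0.9, -0.427]]
shift cm [ 8.39 16.93  9.16] turn [-0.325 -0.327 -0.126] deg 27.4 dist 21.0
shift cm [ 8.94 28.76  9.38] turn [-0.325 -0.327 -0.126] deg 27.4 dist 31.55
```

Call:
{"fn": "arm_command", "kwargs": {
  "moves": [
    {"rx":-0.06,"ry":-0.06,"rz":-0.02,"x":1,"y":3,"z":2,"gripper":0},
    {"rx":-0.12,"ry":-0.12,"rz":-0.05,"x":3,"y":6,"z":4,"gripper":0},
    {"rx":-0.18,"ry":-0.18,"rz":-0.07,"x":5,"y":9,"z":6,"gripper":0},
    {"rx":-0.24,"ry":-0.24,"rz":-0.1,"x":6.5,"y":12,"z":7.5,"gripper":0},
    {"rx":-0.32,"ry":-0.32,"rz":-0.12,"x":8,"y":15,"z":9,"gripper":0}
  ]
}}

```text
clock: 3.07
position: [0.463, -0.0705, 0.1873]
tool_rot: [-2.286, -0.018, 0.722]
force: [1.4, -2.9, -0.9]
grip_width: 0.0425
```

```bash
python3 - <<'E'
from h import *
st()
go([.535,-.087,.013],Rt(-44,45))
E
```

```text
t 3.0667 pos [ 0.463  -0.0705  0.1873] q [ 0.251  0.408 -0.839  2.404  1.429  1.008 -0.988] F [ 1.4 -2.9 -0.9] w 0.0425
[[0.75, 0.443, -0.49], [0.661, -0.483, 0.574], [0.018, -0.755, -0.655]]
shift cm [ 4.   17.15  6.94] turn [-0.07  -0.071 -0.042] deg 6.2 dist 18.93
```

Call:
{"fn": "arm_command", "kwargs": {
  "moves": [
    {"rx":-0.02,"ry":-0.02,"rz":-0.01,"x":1,"y":3,"z":2,"gripper":0},
    {"rx":-0.04,"ry":-0.04,"rz":-0.02,"x":2,"y":6,"z":4,"gripper":0},
    {"rx":-0.06,"ry":-0.06,"rz":-0.04,"x":3,"y":9,"z":6,"gripper":0},
    {"rx":-0.07,"ry":-0.07,"rz":-0.04,"x":4,"y":12,"z":7,"gripper":0},
    {"rx":-0.07,"ry":-0.07,"rz":-0.04,"x":4,"y":14.5,"z":7,"gripper":0}
  ]
}}

```text
clock: 3.48
position: [0.521, -0.0723, 0.0278]
tool_rot: [-2.349, 0.006, 0.801]
force: [-0.5, 0.2, 0.2]
grip_width: 0.0426
```

```bash
python3 - <<'E'
from h import *
st()
go([.535,-.087,.013],Rt(-44,45))
save('top','t1');save('scene','s1')
E
```

```text
t 3.4833 pos [ 0.521  -0.0723  0.0278] q [ 0.136  0.91  -0.676  2.354  1.914  1.255 -1.323] F [-0.5  0.2  0.2] w 0.0426
[[0.696, 0.502, -0.514], [0.718, -0.491, 0.493], [-0.006, -0.712, -0.702]]
shift cm [-0.07  2.48 -0.4 ] turn [-0.007  0.003 -0.005] deg 0.5 dist 2.51
```

View pics/s1.png

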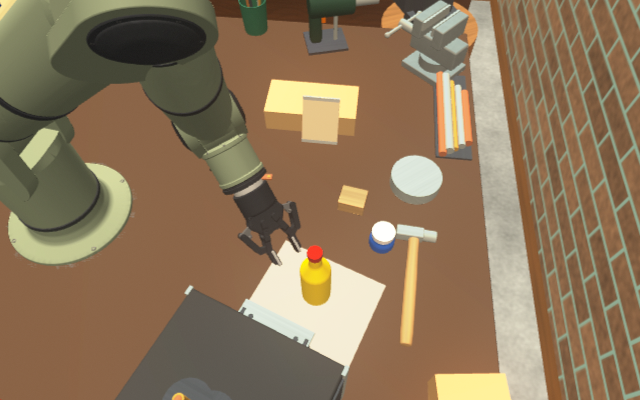

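Call:
{"fn": "arm_command", "kwargs": {
  "moves": [
    {"rx":0,"ry":0,"rz":0,"x":0,"y":1.2,"z":-0.2,"gripper":0},
    {"rx":-0.007,"ry":0,"rz":0,"x":0,"y":2.5,"z":-0.4,"gripper":0},
    {"rx":-0.007,"ry":0,"rz":0,"x":0,"y":3.0,"z":-0.9,"gripper":0},
    {"rx":-0.007,"ry":0,"rz":0,"x":0,"y":3.4,"z":-1.3,"gripper":0},
    {"rx":-0.007,"ry":0,"rz":0,"x":0,"y":3.8,"z":-1.7,"gripper":0}
  ]
}}

```text
clock: 4.0
position: [0.5488, -0.1024, 0.018]
tool_rot: [-2.359, 0.004, 0.797]
force: [-1.0, 0.7, -0.4]
grip_width: 0.0426
```

```bash
python3 - <<'E'
from h import *
st()
p,_=tr(); print((np.array([.5846,-.1365])-p[:2]))
save('scene','s2',(220,150,400,300),4)
E
```

```text
t 4.0 pos [ 0.5488 -0.1024  0.018 ] q [ 0.193  0.929 -0.631  2.302  1.987  1.217 -1.273] F [-1.   0.7 -0.4] w 0.0426
[[0.699, 0.505, -0.506], [0.715, -0.498, 0.491], [-0.004, -0.705, -0.709]]
[ 0.03575251 -0.03413199]
```

View pics/s2.png

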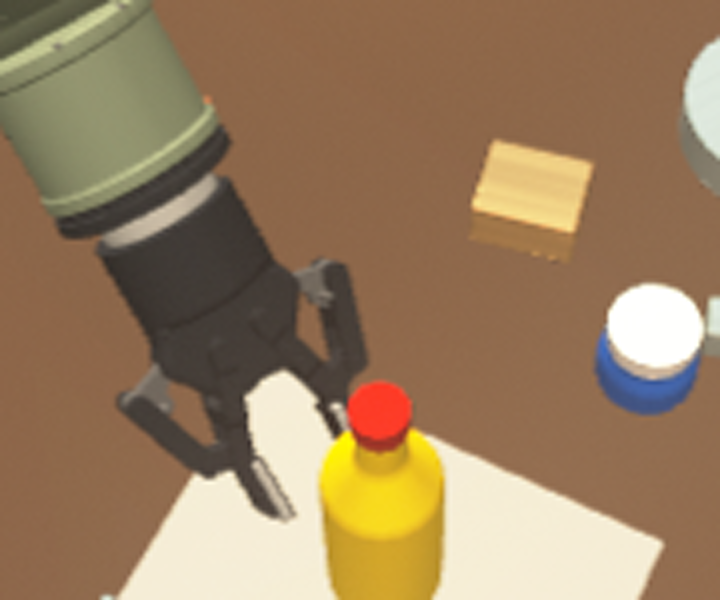

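Call:
{"fn": "arm_command", "kwargs": {
  "moves": [
    {"rx":0,"ry":0,"rz":0,"x":0,"y":1.0,"z":0,"gripper":0},
    {"rx":0,"ry":0,"rz":0,"x":0,"y":1.6,"z":-0.6,"gripper":0},
    {"rx":0,"ry":0,"rz":0,"x":0,"y":2.2,"z":-1.2,"gripper":0},
    {"rx":0,"ry":0,"rz":0,"x":0,"y":2.8,"z":-1.8,"gripper":0},
    {"rx":0,"ry":0,"rz":0,"x":0,"y":3.4,"z":-2.4,"gripper":0}
  ]
}}

```text
clock: 4.47
position: [0.5782, -0.1315, 0.0101]
tool_rot: [-2.358, 0.005, 0.797]
force: [-0.9, 1.1, -1.5]
grip_width: 0.0429
```

```bash
cat >> h.py <<'E'
def bottle():
    from scipy.optimize import least_squares
    for n in ('scene','top'):
        p,d=bot.grab_frame(n); P=cloud(n,d); h=cv2.cvtColor(p,cv2.COLOR_RGB2HSV).astype(int)
        reg=(P[...,1]<0.02)&(P[...,1]>-.35)&(P[...,0]>.5)&(P[...,0]<.85)
        red=reg&(h[...,1]>180)&((h[...,0]<8)|(h[...,0]>172))&(P[...,2]>.18)
        y=reg&(h[...,1]>200)&(h[...,0]>18)&(h[...,0]<35)&(P[...,2]>.01)&(P[...,2]<.115); b=P[y]; c=P[red].mean(0)
        if len(b)>20:
            r=least_squares(lambda c:np.hypot(b[:,0]-c[0],b[:,1]-c[1])-.03,c[:2],loss='soft_l1',f_scale=.002); print(n,'body',r.x.round(4),'F',toF(r.x).round(4))
        print(n,'cap',c.round(4),'F',toF(c).round(4))
E
python3 - <<'E'
from h import *
st(); bottle()
E
```

```text
t 4.4667 pos [ 0.5782 -0.1315  0.0101] q [ 0.248  0.939 -0.592  2.237  2.04   1.156 -1.206] F [-0.9  1.1 -1.5] w 0.0429
[[0.699, 0.504, -0.507], [0.715, -0.498, 0.491], [-0.005, -0.706, -0.709]]
scene body [ 0.5958 -0.1488] F [-0.153   0.0112]
scene cap [ 0.5965 -0.1512  0.1887] F [-0.151   0.0127]
top body [ 0.5973 -0.152 ] F [-0.1505  0.0137]
top cap [ 0.5986 -0.1525  0.1896] F [-0.1505  0.0152]
```

Call:
{"fn": "arm_command", "kwargs": {
  "moves": [
    {"rx":0,"ry":0,"rz":0,"x":0,"y":0.6,"z":-0.6,"gripper":0},
    {"rx":0,"ry":0,"rz":0,"x":0,"y":1.3,"z":-1.3,"gripper":0},
    {"rx":0,"ry":0,"rz":0,"x":0,"y":2.0,"z":-2.0,"gripper":0},
    {"rx":0,"ry":0,"rz":0,"x":0,"y":2.7,"z":-2.7,"gripper":0},
    {"rx":0,"ry":0,"rz":0,"x":0,"y":3.4,"z":-3.4,"gripper":0}
  ]
}}

```text
clock: 4.98
position: [0.6128, -0.1654, 0.0102]
tool_rot: [-2.359, 0.005, 0.797]
force: [-1.5, 0.7, -0.9]
grip_width: 0.0428
```

Call:
{"fn": "arm_command", "kwargs": {
  "moves": [
    {"rx":0,"ry":0,"rz":0,"x":0,"y":0.7,"z":-0.7,"gripper":0},
    {"rx":0,"ry":0,"rz":0,"x":0,"y":1.4,"z":-1.4,"gripper":0},
    {"rx":0,"ry":0,"rz":0,"x":0,"y":2.1,"z":-2.1,"gripper":0},
    {"rx":0,"ry":0,"rz":0,"x":0,"y":2.8,"z":-2.8,"gripper":0},
    {"rx":0,"ry":0,"rz":0,"x":0,"y":3.4,"z":-3.4,"gripper":0}
  ]
}}

```text
clock: 5.4
position: [0.6472, -0.1991, 0.0104]
tool_rot: [-2.359, 0.005, 0.797]
force: [-0.6, 1.4, -1.5]
grip_width: 0.0424
```

```bash
python3 - <<'E'
from h import *
st(); bottle(); save('top','t3')
E
```

```text
t 5.4 pos [ 0.6472 -0.1991  0.0104] q [ 0.349  0.938 -0.524  2.071  2.085  0.997 -1.033] F [-0.6  1.4 -1.5] w 0.0424
[[0.699, 0.505, -0.506], [0.715, -0.498, 0.491], [-0.005, -0.705, -0.709]]
scene body [ 0.665  -0.2164] F [-0.1136  0.0996]
scene cap [ 0.6655 -0.219   0.1891] F [-0.1114  0.1009]
top body [ 0.6661 -0.2194] F [-0.1112  0.1017]
top cap [ 0.6669 -0.2193  0.1898] F [-0.1115  0.1024]
```

View pics/t3.png

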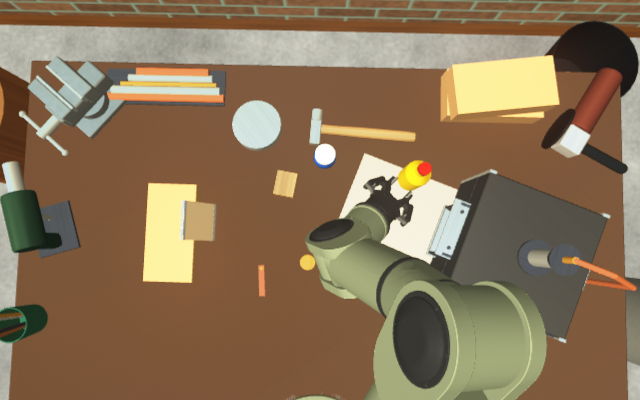

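Call:
{"fn": "arm_command", "kwargs": {
  "moves": [
    {"rx":0,"ry":0,"rz":0,"x":0,"y":0.7,"z":-0.7,"gripper":0},
    {"rx":0,"ry":0,"rz":0,"x":0,"y":1.4,"z":-1.4,"gripper":0},
    {"rx":0,"ry":0,"rz":0,"x":0,"y":2.1,"z":-2.1,"gripper":0},
    {"rx":0,"ry":0,"rz":0,"x":0,"y":2.8,"z":-2.8,"gripper":0},
    {"rx":0,"ry":0,"rz":0,"x":0,"y":3.5,"z":-3.5,"gripper":0}
  ]
}}

```text
clock: 5.97
position: [0.6825, -0.2335, 0.0104]
tool_rot: [-2.359, 0.005, 0.797]
force: [-0.6, 0.3, -2.2]
grip_width: 0.0426
```

Call:
{"fn": "arm_command", "kwargs": {
  "moves": [
    {"rx":0,"ry":0,"rz":0,"x":0,"y":0.6,"z":-0.6,"gripper":0},
    {"rx":0,"ry":0,"rz":0,"x":0,"y":1.1,"z":-1.1,"gripper":0},
    {"rx":0,"ry":0,"rz":0,"x":0,"y":1.5,"z":-1.5,"gripper":0},
    {"rx":0,"ry":0,"rz":0,"x":0,"y":1.6,"z":-1.6,"gripper":0}
  ]
}}

```text
clock: 6.3
position: [0.6986, -0.2494, 0.0106]
tool_rot: [-2.359, 0.005, 0.796]
force: [-2.0, 0.9, -1.6]
grip_width: 0.0426
```

```bash
python3 - <<'E'
from h import *
st(); bottle()
E
```

```text
t 6.3 pos [ 0.6986 -0.2494  0.0106] q [ 0.397  0.955 -0.478  1.928  2.079  0.882 -0.905] F [-2.   0.9 -1.6] w 0.0426
[[0.699, 0.505, -0.506], [0.715, -0.498, 0.491], [-0.005, -0.705, -0.709]]
scene body [ 0.7165 -0.267 ] F [-0.0841  0.1654]
scene cap [ 0.7162 -0.2687  0.1892] F [-0.0824  0.1658]
top body [ 0.7162 -0.2678] F [-0.0832  0.1655]
top cap [ 0.7155 -0.2666  0.1891] F [-0.0841  0.1644]
```

Call:
{"fn": "arm_command", "kwargs": {
  "moves": [
    {"rx":0,"ry":0,"rz":0,"x":0,"y":-0.8,"z":0.8,"gripper":0},
    {"rx":0,"ry":0,"rz":0,"x":0,"y":-2.5,"z":2.5,"gripper":0},
    {"rx":0,"ry":0,"rz":0,"x":0,"y":-5,"z":4.5,"gripper":0},
    {"rx":0,"ry":0,"rz":0,"x":0,"y":-8,"z":5.5,"gripper":0},
    {"rx":0,"ry":0,"rz":0,"x":0,"y":-12,"z":6,"gripper":-0.3}
  ]
}}

```text
clock: 6.82
position: [0.6046, -0.1584, 0.0513]
tool_rot: [-2.357, 0.007, 0.797]
force: [-0.1, 1.5, 0.5]
grip_width: 0.0322
```

```bash
python3 - <<'E'
from h import *
st(); bottle()
go([.546,.22,.24],Rd(90,20))
E
```

```text
t 6.8167 pos [ 0.6046 -0.1584  0.0513] q [ 0.301  0.838 -0.579  2.189  1.988  1.044 -1.071] F [-0.1  1.5  0.5] w 0.0322
[[0.699, 0.503, -0.509], [0.715, -0.498, 0.491], [-0.007, -0.707, -0.707]]
scene body [ 0.7165 -0.2669] F [-0.0841  0.1654]
scene cap [ 0.7162 -0.2686  0.1892] F [-0.0825  0.1657]
top body [ 0.7162 -0.2678] F [-0.0831  0.1655]
top cap [ 0.7157 -0.2668  0.189 ] F [-0.084   0.1646]
shift cm [ 22.78 -34.6    8.21] turn [ 0.606 -0.841  0.012] deg 59.4 dist 42.23
```

Call:
{"fn": "arm_command", "kwargs": {
  "moves": [
    {"rx":0.06,"ry":-0.08,"rz":0,"x":0.5,"y":-2.9,"z":-2.5,"gripper":-0.3},
    {"rx":0.12,"ry":-0.16,"rz":0,"x":2,"y":-6,"z":-4.5,"gripper":-0.3},
    {"rx":0.18,"ry":-0.25,"rz":0,"x":4,"y":-9.5,"z":-5.5,"gripper":-0.3},
    {"rx":0.25,"ry":-0.34,"rz":0,"x":6.5,"y":-12.5,"z":-6,"gripper":-0.3},
    {"rx":0.31,"ry":-0.42,"rz":0,"x":9.5,"y":-15.5,"z":-4.5,"gripper":-0.3}
  ]
}}

```text
clock: 7.33
position: [0.6147, -0.1028, 0.1538]
tool_rot: [-2.119, 0.202, 1.023]
force: [-0.9, -1.8, 0.3]
grip_width: 0.0298
```

```bash
python3 - <<'E'
from h import *
st()
go([.546,.22,.24],Rd(90,20))
E
```

```text
t 7.3333 pos [ 0.6147 -0.1028  0.1538] q [ 0.277  0.587 -0.62   2.013  1.328  0.862 -0.182] F [-0.9 -1.8  0.3] w 0.0298
[[0.51, 0.356, -0.783], [0.837, -0.417, 0.355], [-0.2, -0.836, -0.51]]
shift cm [ 21.77 -23.12  12.45] turn [ 0.385 -0.549 -0.004] deg 38.4 dist 34.11
```

Call:
{"fn": "arm_command", "kwargs": {
  "moves": [
    {"rx":0.06,"ry":-0.09,"rz":0,"x":2.7,"y":-2.9,"z":1.2,"gripper":-0.3},
    {"rx":0.12,"ry":-0.18,"rz":0,"x":5.3,"y":-5.7,"z":3,"gripper":-0.3},
    {"rx":0.19,"ry":-0.27,"rz":0,"x":8,"y":-8.5,"z":4.5,"gripper":-0.3},
    {"rx":0.25,"ry":-0.36,"rz":0,"x":10.5,"y":-11.3,"z":6,"gripper":-0.3},
    {"rx":0.31,"ry":-0.45,"rz":0,"x":13,"y":-14,"z":7.5,"gripper":-0.3}
  ]
}}

```text
clock: 7.75
position: [0.5717, 0.0929, 0.2063]
tool_rot: [-1.678, 0.349, 1.468]
force: [0.6, -0.6, -0.1]
grip_width: 0.0298
```

```bash
python3 - <<'E'
from h import *
st()
go([.546,.352,.2],Rd(90,25))
E
```

```text
t 7.75 pos [0.5717 0.0929 0.2063] q [ 0.099  0.636 -0.831  1.722  0.821  1.285  0.448] F [ 0.6 -0.6 -0.1] w 0.0298
[[0.097, 0.072, -0.993], [0.935, -0.349, 0.066], [-0.342, -0.934, -0.101]]
shift cm [24.19 -8.65  4.32] turn [ 0.068 -0.1    0.082] deg 8.4 dist 26.05
```

Call:
{"fn": "arm_command", "kwargs": {
  "moves": [
    {"rx":0.02,"ry":-0.03,"rz":0.02,"x":4,"y":-2,"z":0.8,"gripper":-0.3},
    {"rx":0.04,"ry":-0.06,"rz":0.05,"x":8,"y":-4,"z":1.5,"gripper":-0.3},
    {"rx":0.068,"ry":-0.1,"rz":0.082,"x":12,"y":-6,"z":2.3,"gripper":-0.3},
    {"rx":0.068,"ry":-0.1,"rz":0.082,"x":16,"y":-7.5,"z":3,"gripper":-0.3},
    {"rx":0.068,"ry":-0.1,"rz":0.082,"x":20,"y":-8.5,"z":3.7,"gripper":-0.3}
  ]
}}

```text
clock: 8.17
position: [0.5506, 0.2999, 0.2137]
tool_rot: [-1.576, 0.437, 1.566]
force: [0.3, -0.5, 0.7]
grip_width: 0.0297
```

```bash
python3 - <<'E'
from h import *
st()
go([.546,.352,.188],Rd(90,25))
E
```

```text
t 8.1667 pos [0.5506 0.2999 0.2137] q [-0.303  0.817 -0.819  1.384  0.772  1.607  0.357] F [ 0.3 -0.5  0.7] w 0.0297
[[0.005, 0.003, -1.0], [0.906, -0.424, 0.003], [-0.424, -0.906, -0.004]]
shift cm [5.81 0.12 0.48] turn [ 0.003 -0.005 -0.001] deg 0.3 dist 5.83
```

Call:
{"fn": "arm_command", "kwargs": {
  "moves": [
    {"rx":0,"ry":0,"rz":0,"x":2.5,"y":0,"z":0.2,"gripper":-0.3},
    {"rx":0,"ry":0,"rz":0,"x":4.8,"y":0.1,"z":0.4,"gripper":-0.3},
    {"rx":0,"ry":0,"rz":0,"x":5.8,"y":0.1,"z":0.5,"gripper":-0.3},
    {"rx":0,"ry":0,"rz":0,"x":5.8,"y":1.5,"z":0.5,"gripper":-0.3},
    {"rx":0,"ry":0,"rz":0,"x":5.8,"y":3.5,"z":0.5,"gripper":-0.3}
  ]
}}

```text
clock: 8.58
position: [0.5468, 0.3358, 0.1575]
tool_rot: [-1.577, 0.435, 1.566]
force: [1.5, -1.2, 0.2]
grip_width: 0.0298
```

```bash
python3 - <<'E'
from h import *
st()
go([.546,.3018,.0796],Rd(90,25))
save('scene','s4',(220,30,400,180),4); save('top','t4',(120,130,280,280),4)
E
```

```text
t 8.5833 pos [0.5468 0.3358 0.1575] q [-0.367  0.904 -0.797  1.363  0.804  1.563  0.295] F [ 1.5 -1.2  0.2] w 0.0298
[[0.005, 0.004, -1.0], [0.907, -0.422, 0.003], [-0.422, -0.907, -0.006]]
shift cm [0.2  8.5  0.11] turn [ 0.004 -0.005  0.001] deg 0.4 dist 8.5
```

View pics/s4.png

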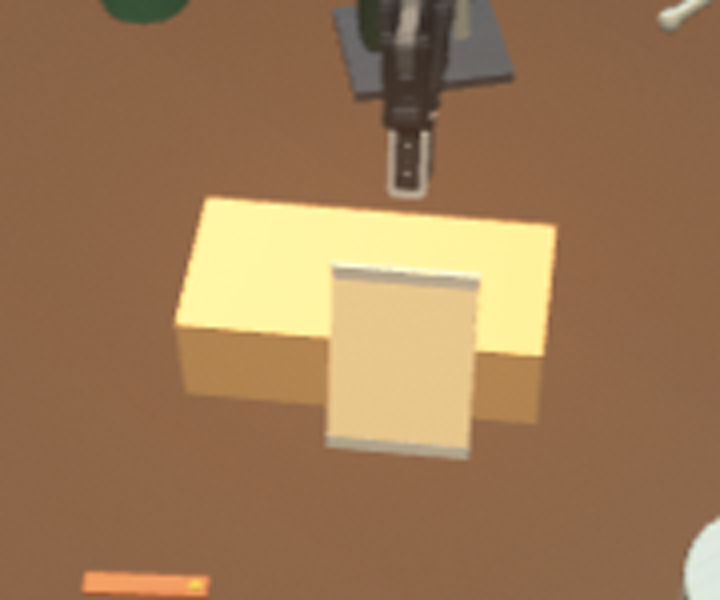

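View pics/t4.png

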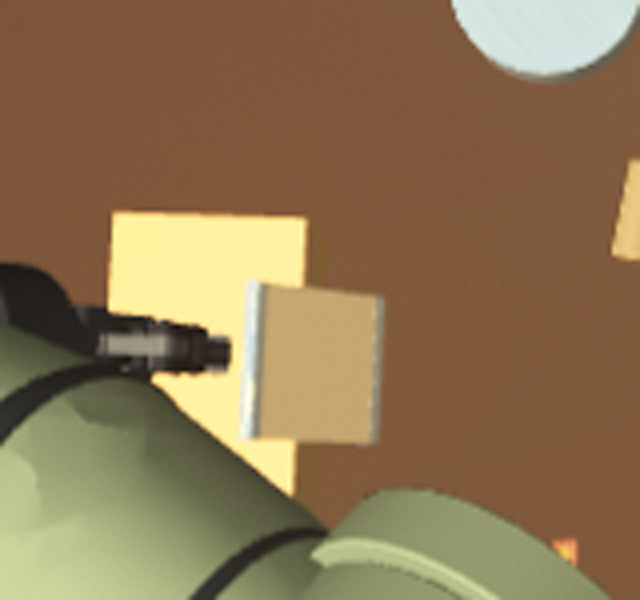

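Call:
{"fn": "arm_command", "kwargs": {
  "moves": [
    {"rx":0,"ry":0,"rz":0,"x":0.2,"y":2.5,"z":0.1,"gripper":-0.3},
    {"rx":0,"ry":0,"rz":0,"x":0.2,"y":5,"z":0.1,"gripper":-0.3},
    {"rx":0,"ry":0,"rz":0,"x":0.2,"y":7,"z":0.1,"gripper":-0.3},
    {"rx":0,"ry":0,"rz":0,"x":0.2,"y":8.2,"z":0.1,"gripper":-0.3},
    {"rx":0,"ry":0,"rz":0,"x":0.2,"y":8.5,"z":0.1,"gripper":-0.3}
  ]
}}

```text
clock: 9.1
position: [0.5465, 0.2994, 0.0786]
tool_rot: [-1.575, 0.438, 1.564]
force: [-0.2, -0.0, 0.7]
grip_width: 0.0299
```

```bash
python3 - <<'E'
from h import *
st()
go([.546,.3018,.0796],Rd(90,25))
save('scene','s5',(220,30,400,180),4)
E
```

```text
t 9.1 pos [0.5465 0.2994 0.0786] q [-0.324  0.967 -0.767  1.47   0.866  1.431  0.243] F [-0.2 -0.   0.7] w 0.0299
[[0.006, 0.001, -1.0], [0.906, -0.424, 0.005], [-0.424, -0.906, -0.004]]
shift cm [ 0.18 -0.2   0.05] turn [ 0.001 -0.006 -0.001] deg 0.4 dist 0.27
```

View pics/s5.png

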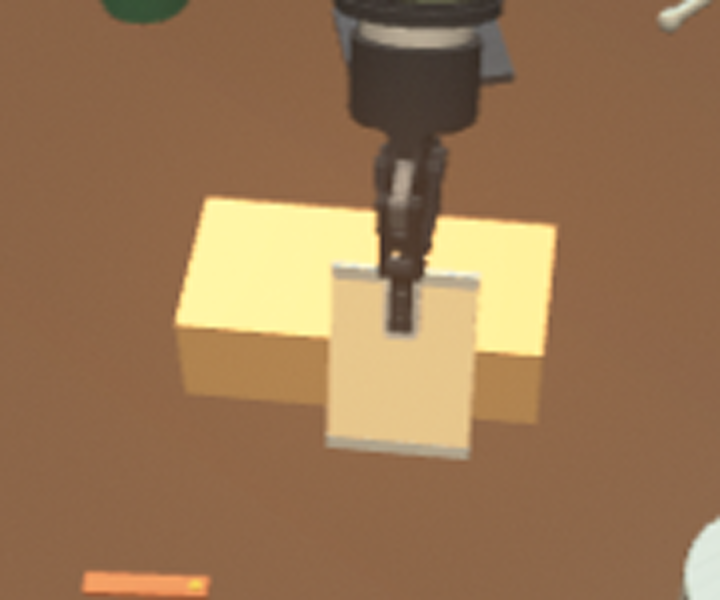

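Call:
{"fn": "arm_command", "kwargs": {
  "moves": [
    {"rx":0,"ry":0,"rz":0,"x":0.2,"y":-0.2,"z":0,"gripper":-0.3},
    {"rx":0,"ry":0,"rz":0,"x":0.2,"y":-0.2,"z":0,"gripper":-0.6},
    {"rx":0,"ry":0,"rz":0,"x":0.2,"y":-0.2,"z":0,"gripper":-1},
    {"rx":0,"ry":0,"rz":0,"x":0.2,"y":-0.2,"z":0,"gripper":-1},
    {"rx":0,"ry":0,"rz":0,"x":0.2,"y":-0.2,"z":0,"gripper":-1}
  ],
  "squeeze": 50
}}

```text
clock: 9.57
position: [0.5466, 0.3042, 0.0817]
tool_rot: [-1.577, 0.436, 1.564]
force: [0.4, -2.6, 9.2]
grip_width: 0.0071
```

```bash
python3 - <<'E'
from h import *
st()
E
```

```text
t 9.5667 pos [0.5466 0.3042 0.0817] q [-0.33   0.966 -0.768  1.462  0.864  1.437  0.244] F [ 0.4 -2.6  9.2] w 0.0071
[[0.006, 0.004, -1.0], [0.906, -0.423, 0.004], [-0.423, -0.906, -0.006]]
```

Call:
{"fn": "arm_command", "kwargs": {
  "moves": [
    {"rx":0,"ry":0,"rz":0,"x":-0.3,"y":-0.5,"z":0,"gripper":-1},
    {"rx":0,"ry":0,"rz":0,"x":-0.8,"y":-1.5,"z":0,"gripper":-1},
    {"rx":0,"ry":0,"rz":0,"x":-1.6,"y":-3.5,"z":0,"gripper":-1},
    {"rx":0,"ry":0,"rz":0,"x":-2.5,"y":-6,"z":0,"gripper":-1},
    {"rx":0,"ry":0,"rz":0,"x":-4,"y":-9,"z":0,"gripper":-1}
  ]
}}

```text
clock: 9.98
position: [0.5451, 0.3062, 0.1797]
tool_rot: [-1.574, 0.436, 1.567]
force: [0.7, 0.0, -2.7]
grip_width: 0.0073
```

```bash
python3 - <<'E'
from h import *
st()
save('scene','s6',(220,30,400,180),4)
E
```

```text
t 9.9833 pos [0.5451 0.3062 0.1797] q [-0.316  0.852 -0.81   1.411  0.789  1.562  0.319] F [ 0.7  0.  -2.7] w 0.0073
[[0.004, 0.001, -1.0], [0.907, -0.422, 0.003], [-0.422, -0.907, -0.003]]
```

View pics/s6.png

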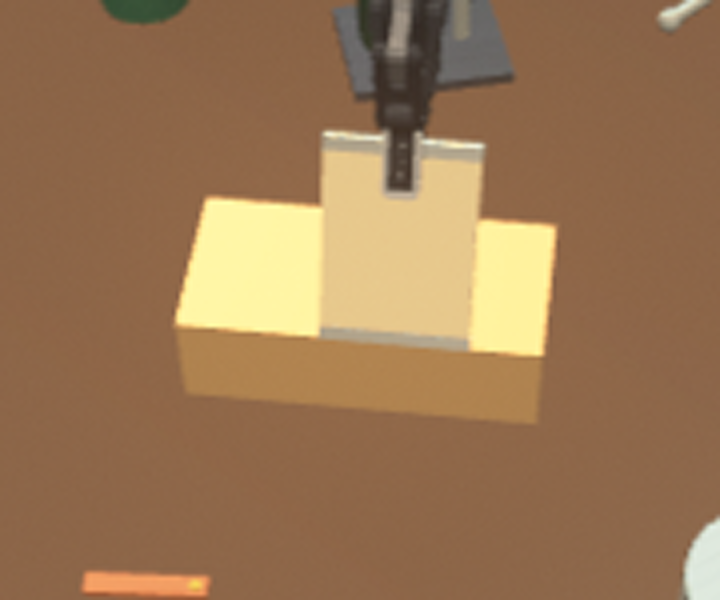

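```bash
cat >> h.py <<'E'
L=.089
def tcp_for(xF,yF,zb,az,lean):
    b=fromF(xF,yF); t=np.radians(lean); a=np.radians(az); k=np.array([np.sin(t)*np.cos(a),np.sin(t)*np.sin(a),np.cos(t)])
    return np.r_[b,zb]+L*k
E
python3 - <<'E'
from h import *
p=tcp_for(-.08,0,.19,69.7,27); print(p); go(p,Rd(69.7,27))
E
```

```text
[ 0.57397799 -0.17546445  0.26929958]
shift cm [-47.3   12.74  -2.99] turn [0.161 0.312 0.041] deg 20.2 dist 49.08
```

Call:
{"fn": "arm_command", "kwargs": {
  "moves": [
    {"rx":0.02,"ry":0.04,"rz":0,"x":-2.5,"y":-2,"z":0,"gripper":-1},
    {"rx":0.04,"ry":0.08,"rz":0.01,"x":-6,"y":-2.5,"z":-0.5,"gripper":-1},
    {"rx":0.06,"ry":0.12,"rz":0.015,"x":-10,"y":-1.5,"z":-1,"gripper":-1},
    {"rx":0.08,"ry":0.16,"rz":0.02,"x":-14,"y":0,"z":-1,"gripper":-1},
    {"rx":0.1,"ry":0.2,"rz":0.025,"x":-18,"y":1,"z":-1.2,"gripper":-1}
  ]
}}

```text
clock: 10.45
position: [0.5564, 0.1376, 0.2465]
tool_rot: [-1.572, 0.46, 1.341]
force: [1.8, 0.2, -3.3]
grip_width: 0.0073
```

```bash
python3 - <<'E'
from h import *
st()
p=tcp_for(-.08,0,.19,69.7,27); go(p,Rd(69.7,27))
E
```

```text
t 10.45 pos [0.5564 0.1376 0.2465] q [-0.048  0.693 -0.791  1.514  0.697  1.58   0.368] F [ 1.8  0.2 -3.3] w 0.0073
[[0.204, -0.1, -0.974], [0.873, -0.433, 0.227], [-0.444, -0.896, -0.001]]
shift cm [-27.97  11.33  -8.82] turn [0.058 0.111 0.011] deg 7.2 dist 31.44
```

Call:
{"fn": "arm_command", "kwargs": {
  "moves": [
    {"rx":0.02,"ry":0.04,"rz":0,"x":-3.5,"y":1,"z":-1.1,"gripper":-1},
    {"rx":0.04,"ry":0.08,"rz":0.01,"x":-7,"y":2.2,"z":-2.2,"gripper":-1},
    {"rx":0.058,"ry":0.11,"rz":0.01,"x":-10.5,"y":3.6,"z":-3.3,"gripper":-1},
    {"rx":0.058,"ry":0.111,"rz":0.011,"x":-14,"y":5,"z":-4.4,"gripper":-1},
    {"rx":0.058,"ry":0.111,"rz":0.011,"x":-17.5,"y":6.5,"z":-5.5,"gripper":-1}
  ]
}}

```text
clock: 10.87
position: [0.5686, -0.0558, 0.2664]
tool_rot: [-1.571, 0.471, 1.218]
force: [1.5, 0.8, -2.4]
grip_width: 0.0077
```

```bash
python3 - <<'E'
from h import *
st()
p=tcp_for(-.10,0,.17,69.7,27); go(p,Rd(69.7,27))
E
```

```text
t 10.8667 pos [ 0.5686 -0.0558  0.2664] q [ 0.25   0.615 -0.74   1.573  0.714  1.522  0.559] F [ 1.5  0.8 -2.4] w 0.0077
[[0.308, -0.157, -0.938], [0.836, -0.426, 0.345], [-0.453, -0.891, -0.0]]
shift cm [-7.28  5.62 -4.64] turn [0.001 0.001 0.001] deg 0.1 dist 10.31
```

Call:
{"fn": "arm_command", "kwargs": {
  "moves": [
    {"rx":0,"ry":0,"rz":0,"x":-2,"y":1.5,"z":-1.2,"gripper":-1},
    {"rx":0,"ry":0,"rz":0,"x":-4,"y":3,"z":-2.5,"gripper":-1},
    {"rx":0,"ry":0,"rz":0,"x":-6,"y":4.6,"z":-3.8,"gripper":-1},
    {"rx":0,"ry":0,"rz":0,"x":-7.3,"y":5.6,"z":-4.6,"gripper":-1},
    {"rx":0,"ry":0,"rz":0,"x":-7.3,"y":5.6,"z":-4.6,"gripper":-1}
  ]
}}

```text
clock: 11.28
position: [0.58, -0.1592, 0.2484]
tool_rot: [-1.57, 0.473, 1.214]
force: [0.4, 0.3, -2.9]
grip_width: 0.007
```

```bash
cat >> h.py <<'E'
def door(n,name=None):
    """cream face points -> bottom etc in forge frame (top surface seen)"""
    p,d=bot.grab_frame(n); P=cloud(n,d); r=bot.masks_of('door',n)
    if name: 
        cv2.imwrite(f'pics/{name}.png',p[...,::-1])
    if not r: print('no door'); return p,P,None
    m=r[0]['mask']; print(n,'p',r[0]['p'],r[0]['box'],m.sum()); return p,P,m
E
python3 - <<'E'
from h import *
st()
np.set_printoptions(precision=4,suppress=True)
for n in('scene','top'):
    p,P,m=door(n,'d7'+n)
    np.save(f'D7P_{n}.npy',P); np.save(f'D7M_{n}.npy',m)
    if m is None: continue
    pos,r=tr(); q=P[m]; q=q[np.isfinite(q[:,0])]; T=r.inv().apply(q-pos)*1000
    print(np.percentile(T,[1,10,50,90,99],axis=0))
E
```

```text
t 11.2833 pos [ 0.58   -0.1592  0.2484] q [ 0.387  0.637 -0.7    1.572  0.777  1.45   0.692] F [ 0.4  0.3 -2.9] w 0.007
[[0.311, -0.16, -0.937], [0.834, -0.427, 0.35], [-0.456, -0.89, 0.001]]
scene p 0.63 [274.7, 222.2, 339.4, 301.6] 2991
[[-10.1184 -28.1934 -45.9322]
 [ -9.0408 -17.2606 -39.498 ]
 [ -7.7466  32.7338  -4.9131]
 [ -6.1301  82.0458  36.0516]
 [187.9797 181.0238  43.895 ]]
top p 0.52 [405.5, 179.9, 420.0, 197.1] 123
[[ -7.2149 -31.3503 -44.3641]
 [ -6.5509 -25.8913 -43.7541]
 [ -5.6565   7.1769 -38.4494]
 [ -4.9046  49.7652 -29.7746]
 [ -0.1362  75.9538 -25.0035]]
```

View pics/d7scene.png

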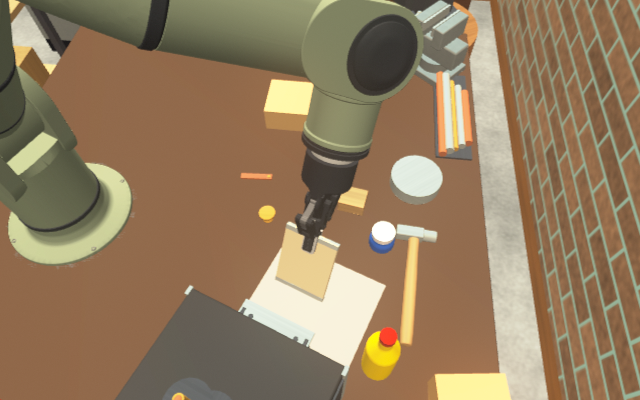

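View pics/d7top.png

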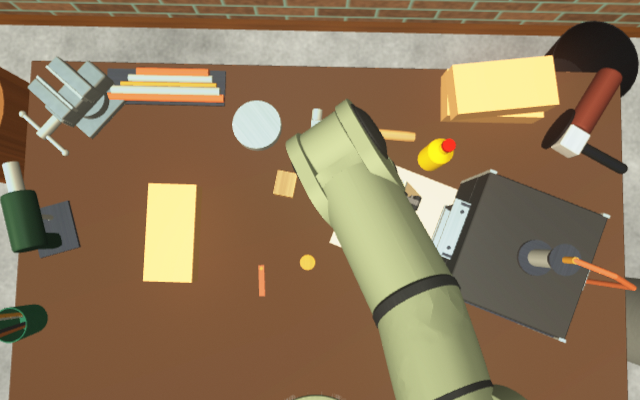

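```bash
cat >> h.py <<'E'
def fitdoor(P,m,verbose=True):
    pos,r=tr(); e=cv2.erode(m.astype(np.uint8),np.ones((3,3)))>0
    q=P[e]; q=q[np.isfinite(q[:,0])]; T=r.inv().apply(q-pos)*1000
    T=T[(T[:,0]<0)&(T[:,0]>-14)&(T[:,1]<100)]
    T=T[~((abs(T[:,2])<18)&(T[:,1]<8))]
    A=np.c_[T[:,1],T[:,2],np.ones(len(T))]; w=np.ones(len(T),bool)
    for _ in range(6):
        c=np.linalg.lstsq(A[w],T[w,0],rcond=None)[0]; w=abs(A@c-T[:,0])<2
    print('x=a y+b z+c',c,'deg',np.degrees(c[:2]),w.mean())
    q2=P[m]; q2=q2[np.isfinite(q2[:,0])]; t=r.inv().apply(q2-pos)*1000; t=t[abs(np.c_[t[:,1],t[:,2],np.ones(len(t))]@c-t[:,0])<3]
    rc=cv2.minAreaRect(t[:,1:].astype(np.float32)); print('rect (y,z)',rc); print(cv2.boxPoints(rc).round(1).tolist())
    return T,c
E
python3 - <<'E'
from h import *
np.set_printoptions(precision=4,suppress=True)
fitdoor(np.load('D7P_scene.npy'),np.load('D7M_scene.npy'))
E
```

```text
x=a y+b z+c [-0.0034  0.0069 -8.8116] deg [-0.1954  0.3972] 0.9509154655239579
rect (y,z) ((32.139461517333984, -0.9856376647949219), (124.62383270263672, 90.60645294189453), 0.4414824843406677)
[[-30.5, 43.79999923706055], [-29.799999237060547, -46.79999923706055], [94.80000305175781, -45.79999923706055], [94.0999984741211, 44.79999923706055]]
```

```bash
python3 - <<'E'
from h import *
np.set_printoptions(precision=4,suppress=True)
st()
p,P,m=door('scene'); st()
T,c=fitdoor(P,m); print(np.median(T[:,0]),np.percentile(T[:,0],[5,25,50,75,95]))
np.save('D8.npy',T)
# re-measure hood now
z=P[...,2]; I=p.astype(int)
hood=(abs(z-.2)<.012)&(I.min(-1)>130)&(P[...,1]<-.2)&(P[...,1]>-.34)&(P[...,0]<.63)&(P[...,0]>.46)
X=P[hood]; b=cv2.boxPoints(cv2.minAreaRect(X[:,:2].astype(np.float32))); print(b, toF(b), hood.sum(), np.median(X[:,2]))
E
```

```text
t 11.4833 pos [ 0.5807 -0.1536  0.2488] q [ 0.382  0.636 -0.704  1.573  0.775  1.451  0.69 ] F [ 0.4 -0.3 -2. ] w 0.0077
[[0.306, -0.156, -0.939], [0.837, -0.425, 0.344], [-0.453, -0.891, 0.001]]
scene p 0.75 [276.6, 217.8, 342.2, 295.2] 2927
t 11.5833 pos [ 0.5807 -0.1537  0.2488] q [ 0.382  0.636 -0.704  1.573  0.776  1.451  0.69 ] F [ 0.3  0.  -2.4] w 0.0071
[[0.306, -0.156, -0.939], [0.837, -0.426, 0.344], [-0.454, -0.891, 0.001]]
x=a y+b z+c [-0.001   0.0001 -4.0105] deg [-0.0588  0.007 ] 0.9706591639871383
rect (y,z) ((29.849136352539062, 0.3096466064453125), (124.15574645996094, 91.31864929199219), 0.3843492269515991)
[[-32.5, 45.599998474121094], [-31.899999618530273, -45.79999923706055], [92.19999694824219, -44.900001525878906], [91.5999984741211, 46.400001525878906]]
-4.055502644236012 [-5.5617 -4.6772 -4.0555 -3.4125 -2.4761]
[[ 0.4774 -0.2577]
 [ 0.5938 -0.3005]
 [ 0.6281 -0.207 ]
 [ 0.5117 -0.1642]] [[-0.0097 -0.062 ]
 [-0.01    0.062 ]
 [-0.1097  0.0617]
 [-0.1094 -0.0623]] 1151 0.2004586301686231
```

```bash
sed -i 's/^L=.089$/L=.0898/' h.py; python3 - <<'E'
from h import *
go(tcp_for(-.06,0,.12,69.8,27),Rd(69.8,27))
go(tcp_for(-.025,0,.095,69.8,27),Rd(69.8,27))
go(tcp_for(-.006,0,.095,69.8,27),Rd(69.8,27))
E
```

```text
shift cm [-1.56  6.27 -0.1 ] turn [0.    0.002 0.   ] deg 0.1 dist 6.46
shift cm [-3.55 10.08 -0.09] turn [0.    0.002 0.   ] deg 0.1 dist 10.69
shift cm [-5.24 10.94 -0.08] turn [0.    0.002 0.   ] deg 0.1 dist 12.14
```

Call:
{"fn": "arm_command", "kwargs": {
  "moves": [
    {"rx":0,"ry":0,"rz":0,"x":-0.8,"y":3,"z":-0.1,"gripper":-1},
    {"rx":0,"ry":0,"rz":0,"x":-1.6,"y":6,"z":-0.1,"gripper":-1},
    {"rx":0,"ry":0,"rz":0,"x":-2.6,"y":8.2,"z":-0.1,"gripper":-1},
    {"rx":0,"ry":0,"rz":0,"x":-3.5,"y":10,"z":-0.1,"gripper":-1},
    {"rx":0,"ry":0,"rz":0,"x":-3.5,"y":10,"z":-0.1,"gripper":-1}
  ]
}}

```text
clock: 12.0
position: [0.5527, -0.23, 0.1732]
tool_rot: [-1.566, 0.474, 1.218]
force: [-0.9, 0.0, -2.8]
grip_width: 0.007
```

```bash
cat >> h.py <<'E'
def wait(k=4):
    for _ in range(k): bot.grab_frame('scene')
def bt():
    s=bot.observe(); p,r=tr(); b=p+L*r.as_matrix()[:,1]; f=s['force']; M=r.as_matrix()
    print('t',round(s['clock'],2),'bottom F',(toF(b)*1000).round(1),'z',(b[2]*1000).round(1),'lean',np.degrees(np.arccos(-M[2,1])).round(1),'force F',[round(f[:2]@FX,1),round(f[:2]@FY,1),round(f[2],1)],'w',round(s['grip_width']*1000,1))
E
python3 - <<'E'
from h import *
wait(3); bt()
go(tcp_for(-.008,0,.095,69.8,27),Rd(69.8,27))
p,P,m=door('scene','d9'); fitdoor(P,m)
save('scene','s9',(220,200,380,330),4)
E
```

```text
t 12.15 bottom F [-25.6   0.3] z 95.5 lean 27.0 force F [np.float64(-0.8), np.float64(0.1), np.float64(-1.9)] w 7.6
shift cm [-1.54  0.85  0.03] turn [-0.     0.001  0.001] deg 0.1 dist 1.76
scene p 0.92 [261.6, 278.7, 320.1, 328.2] 1236
x=a y+b z+c [ 5.48222579e-03  1.41038231e-03 -4.16282802e+00] deg [0.3141084  0.08080895] 0.949671772428884
rect (y,z) ((1.9169635772705078, 0.3246917724609375), (66.44303131103516, 91.31759643554688), 0.2445860505104065)
[[-31.5, 45.79999923706055], [-31.100000381469727, -45.5], [35.29999923706055, -45.20000076293945], [34.900001525878906, 46.099998474121094]]
```

View pics/s9.png

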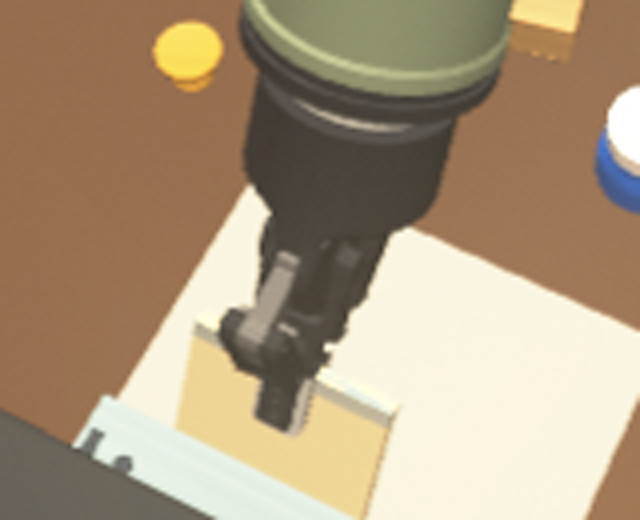

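Call:
{"fn": "arm_command", "kwargs": {
  "moves": [
    {"rx":0,"ry":0,"rz":0,"x":-0.5,"y":0.3,"z":0,"gripper":-1},
    {"rx":0,"ry":0,"rz":0,"x":-0.9,"y":0.5,"z":0,"gripper":-1},
    {"rx":0,"ry":0,"rz":0,"x":-1.3,"y":0.7,"z":0,"gripper":-1},
    {"rx":0,"ry":0,"rz":0,"x":-1.5,"y":0.8,"z":0,"gripper":-1},
    {"rx":0,"ry":0,"rz":0,"x":-1.54,"y":0.85,"z":0,"gripper":-1}
  ]
}}

```text
clock: 12.72
position: [0.5485, -0.2446, 0.1748]
tool_rot: [-1.57, 0.472, 1.218]
force: [-0.4, 0.7, -3.4]
grip_width: 0.0071
```

```bash
python3 - <<'E'
from h import *
bt();wait(3); bt()
E
```

```text
t 12.72 bottom F [-5.9  0. ] z 94.8 lean 27.0 force F [np.float64(-0.5), np.float64(-0.7), np.float64(-3.4)] w 7.1
t 12.87 bottom F [-6.9  0.1] z 94.6 lean 27.0 force F [np.float64(1.0), np.float64(0.3), np.float64(-3.0)] w 7.2
```

Call:
{"fn": "arm_command", "kwargs": {
  "moves": [
    {"rx":0,"ry":0,"rz":0,"x":-0.09,"y":0.05,"z":0,"gripper":-1},
    {"rx":0,"ry":0,"rz":0,"x":-0.18,"y":0.09,"z":0,"gripper":-1},
    {"rx":0,"ry":0,"rz":0,"x":-0.18,"y":0.09,"z":0,"gripper":-1}
  ]
}}

```text
clock: 13.12
position: [0.5481, -0.2458, 0.1747]
tool_rot: [-1.57, 0.471, 1.219]
force: [0.4, -0.6, -2.9]
grip_width: 0.0076
```

Call:
{"fn": "arm_command", "kwargs": {
  "moves": [
    {"rx":0,"ry":0,"rz":0,"x":-0.09,"y":0.05,"z":0,"gripper":-1},
    {"rx":0,"ry":0,"rz":0,"x":-0.09,"y":0.05,"z":0,"gripper":-1},
    {"rx":0,"ry":0,"rz":0,"x":-0.09,"y":0.05,"z":0,"gripper":-1}
  ]
}}

```text
clock: 13.37
position: [0.5478, -0.2466, 0.1746]
tool_rot: [-1.57, 0.471, 1.219]
force: [0.1, 0.5, -2.5]
grip_width: 0.0073
```

```bash
python3 - <<'E'
from h import *
bt();wait(2); bt()
E
```

```text
t 13.37 bottom F [-3.8  0.1] z 94.6 lean 27.0 force F [np.float64(-0.4), np.float64(-0.1), np.float64(-2.5)] w 7.3
t 13.47 bottom F [-3.8  0.1] z 94.6 lean 27.0 force F [np.float64(0.7), np.float64(0.1), np.float64(-1.9)] w 7.0
```

Continue 1 mm steps until contact.

Call:
{"fn": "arm_command", "kwargs": {
  "moves": [
    {"rx":0,"ry":0,"rz":0,"x":-0.09,"y":0.05,"z":0,"gripper":-1},
    {"rx":0,"ry":0,"rz":0,"x":-0.09,"y":0.05,"z":0,"gripper":-1},
    {"rx":0,"ry":0,"rz":0,"x":-0.09,"y":0.05,"z":0,"gripper":-1}
  ]
}}

```text
clock: 13.72
position: [0.5476, -0.2472, 0.1746]
tool_rot: [-1.57, 0.471, 1.219]
force: [1.8, 3.6, -1.6]
grip_width: 0.0075
```

```bash
python3 - <<'E'
from h import *
bt();wait(1); bt()
E
```

```text
t 13.72 bottom F [-3.2  0.2] z 94.6 lean 27.0 force F [np.float64(-4.0), np.float64(0.5), np.float64(-1.6)] w 7.5
t 13.77 bottom F [-3.2  0.2] z 94.6 lean 27.0 force F [np.float64(-4.1), np.float64(-0.3), np.float64(-2.1)] w 7.5
```

Call:
{"fn": "arm_command", "kwargs": {
  "moves": [
    {"rx":0,"ry":0,"rz":0,"x":0.11,"y":-0.05,"z":0,"gripper":-1},
    {"rx":0,"ry":0,"rz":0,"x":0.32,"y":0.35,"z":0,"gripper":-1},
    {"rx":0,"ry":0,"rz":0,"x":0.52,"y":0.75,"z":0,"gripper":-1},
    {"rx":0,"ry":0,"rz":0,"x":0.65,"y":1.0,"z":0,"gripper":-1},
    {"rx":0,"ry":0,"rz":0,"x":0.65,"y":1.0,"z":0,"gripper":-1}
  ]
}}

```text
clock: 14.18
position: [0.5474, -0.2465, 0.1618]
tool_rot: [-1.568, 0.472, 1.219]
force: [0.3, -0.3, -2.7]
grip_width: 0.0072
```

```bash
python3 - <<'E'
from h import *
bt();wait(1); bt()
E
```

```text
t 14.18 bottom F [-3.8 -0.4] z 81.8 lean 27.0 force F [np.float64(0.2), np.float64(0.4), np.float64(-2.7)] w 7.2
t 14.23 bottom F [-3.8 -0.2] z 82.2 lean 27.0 force F [np.float64(-0.1), np.float64(0.2), np.float64(-2.8)] w 7.2
```

Call:
{"fn": "arm_command", "kwargs": {
  "moves": [
    {"rx":0,"ry":0,"rz":0,"x":0.15,"y":0.15,"z":0,"gripper":-1},
    {"rx":0,"ry":0,"rz":0,"x":0.25,"y":0.35,"z":0,"gripper":-1},
    {"rx":0,"ry":0,"rz":0,"x":0.36,"y":0.56,"z":0,"gripper":-1},
    {"rx":0,"ry":0,"rz":0,"x":0.36,"y":0.56,"z":0,"gripper":-1}
  ]
}}

```text
clock: 14.57
position: [0.5479, -0.2458, 0.1556]
tool_rot: [-1.569, 0.471, 1.219]
force: [-0.7, 0.2, -3.5]
grip_width: 0.0072
```

```bash
python3 - <<'E'
from h import *
bt();wait(1); bt()
E
```

```text
t 14.57 bottom F [-4.6 -0.1] z 75.6 lean 27.0 force F [np.float64(0.0), np.float64(-0.8), np.float64(-3.5)] w 7.2
t 14.62 bottom F [-4.6 -0. ] z 75.8 lean 27.0 force F [np.float64(-1.0), np.float64(0.7), np.float64(-2.9)] w 6.9
```

Call:
{"fn": "arm_command", "kwargs": {
  "moves": [
    {"rx":0,"ry":0,"rz":0,"x":0.05,"y":0.09,"z":0,"gripper":-1},
    {"rx":0,"ry":0,"rz":0,"x":0.09,"y":0.18,"z":0,"gripper":-1},
    {"rx":0,"ry":0,"rz":0,"x":0.14,"y":0.27,"z":0,"gripper":-1},
    {"rx":0,"ry":0,"rz":0,"x":0.14,"y":0.27,"z":0,"gripper":-1}
  ]
}}

```text
clock: 14.95
position: [0.548, -0.2458, 0.1529]
tool_rot: [-1.569, 0.471, 1.219]
force: [0.0, -0.4, -3.3]
grip_width: 0.0074
```

```bash
python3 - <<'E'
from h import *
bt();wait(1); bt()
E
```

```text
t 14.95 bottom F [-4.7 -0. ] z 72.9 lean 27.0 force F [np.float64(0.4), np.float64(0.2), np.float64(-3.3)] w 7.4
t 15.0 bottom F [-4.7  0. ] z 73.0 lean 27.0 force F [np.float64(0.7), np.float64(0.1), np.float64(-2.3)] w 7.2
```

Call:
{"fn": "arm_command", "kwargs": {
  "moves": [
    {"rx":0,"ry":0,"rz":0,"x":0.04,"y":0.08,"z":0,"gripper":-1},
    {"rx":0,"ry":0,"rz":0,"x":0.07,"y":0.14,"z":0,"gripper":-1},
    {"rx":0,"ry":0,"rz":0,"x":0.07,"y":0.14,"z":0,"gripper":-1}
  ]
}}

```text
clock: 15.25
position: [0.5481, -0.2457, 0.1515]
tool_rot: [-1.57, 0.471, 1.219]
force: [-1.4, 1.1, -0.8]
grip_width: 0.0075
```

```bash
python3 - <<'E'
from h import *
bt();wait(1); bt()
E
```

```text
t 15.25 bottom F [-4.8  0.1] z 71.5 lean 27.0 force F [np.float64(-0.5), np.float64(-1.7), np.float64(-0.8)] w 7.5
t 15.3 bottom F [-4.7  0.1] z 71.6 lean 27.0 force F [np.float64(0.3), np.float64(-0.3), np.float64(-0.9)] w 7.1
```

```bash
python3 - <<'E'
from h import *
for l,x,z in((27,-.0045,.0735),(29,-.0045,.0738),(31,-.0043,.074),(33,-.0041,.0743),(34,-.004,.0743)): go(tcp_for(x,0,z,69.8,l),Rd(69.8,l))
E
```

```text
shift cm [-0.11 -0.16  0.02] turn [-0.001  0.    -0.   ] deg 0.1 dist 0.2
shift cm [ 0.19 -0.18  0.02] turn [-0.001  0.     0.035] deg 2.0 dist 0.27
shift cm [ 0.48 -0.18  0.02] turn [-0.001  0.     0.07 ] deg 4.0 dist 0.51
shift cm [ 0.76 -0.17  0.02] turn [-0.001  0.     0.105] deg 6.0 dist 0.77
shift cm [ 0.9  -0.15  0.02] turn [-0.001  0.     0.122] deg 7.0 dist 0.91
```

Call:
{"fn": "arm_command", "kwargs": {
  "moves": [
    {"rx":0,"ry":0,"rz":0,"x":-0.11,"y":-0.16,"z":0,"gripper":-1},
    {"rx":0,"ry":0,"rz":0.035,"x":0.19,"y":-0.18,"z":0,"gripper":-1},
    {"rx":0,"ry":0,"rz":0.07,"x":0.48,"y":-0.18,"z":0,"gripper":-1},
    {"rx":0,"ry":0,"rz":0.105,"x":0.76,"y":-0.17,"z":0,"gripper":-1},
    {"rx":0,"ry":0,"rz":0.122,"x":0.9,"y":-0.15,"z":0,"gripper":-1}
  ]
}}

```text
clock: 15.72
position: [0.5513, -0.2367, 0.1485]
tool_rot: [-1.569, 0.595, 1.22]
force: [-0.1, 0.7, -3.6]
grip_width: 0.0073
```

```bash
python3 - <<'E'
from h import *
bt();wait(2); bt()
E
```

```text
t 15.72 bottom F [-4.8  0. ] z 74.1 lean 34.1 force F [np.float64(-0.6), np.float64(-0.3), np.float64(-3.6)] w 7.3
t 15.82 bottom F [-4.9 -0. ] z 73.8 lean 34.0 force F [np.float64(0.4), np.float64(0.1), np.float64(-2.8)] w 7.1
```

Call:
{"fn": "arm_command", "kwargs": {
  "moves": [
    {"rx":0,"ry":0,"rz":0,"x":0,"y":0,"z":0,"gripper":-0.78},
    {"rx":0,"ry":0,"rz":0,"x":0,"y":0,"z":0,"gripper":-0.72},
    {"rx":0,"ry":0,"rz":0,"x":0,"y":0,"z":0,"gripper":-0.66},
    {"rx":0,"ry":0,"rz":0,"x":0,"y":0,"z":0,"gripper":-0.6},
    {"rx":0,"ry":0,"rz":0,"x":0,"y":0,"z":0,"gripper":-0.55}
  ]
}}

```text
clock: 16.23
position: [0.551, -0.2381, 0.149]
tool_rot: [-1.57, 0.593, 1.218]
force: [0.1, 0.2, -0.4]
grip_width: 0.0193
```

```bash
python3 - <<'E'
from h import *
bt();wait(1); bt()
p,P,m=door('scene','d10')
cv2.imwrite('pics/s10.png',cv2.resize(p[200:330,220:380],(640,520),interpolation=2)[...,::-1])
pos,r=tr(); e=cv2.erode(m.astype(np.uint8),np.ones((3,3)))>0
q=P[e]; q=q[np.isfinite(q[:,0])]; f=toF(q); ok=(f[:,0]>-.11)&(f[:,0]<-.03)&(q[:,2]<.185)
A=np.c_[q[ok,2],f[ok,1],np.ones(ok.sum())]; c=np.linalg.lstsq(A,f[ok,0],rcond=None)[0]; print(c,np.degrees(np.arctan(c[:2])),q[ok,2].min(),q[ok,2].max(),f[ok,1].min(),f[ok,1].max())
E
```

```text
t 16.23 bottom F [-3.5  0.2] z 74.5 lean 34.0 force F [np.float64(-0.3), np.float64(0.0), np.float64(-0.4)] w 19.3
t 16.28 bottom F [-3.6  0.1] z 74.4 lean 34.0 force F [np.float64(-0.2), np.float64(-0.4), np.float64(0.8)] w 19.1
scene p 0.81 [263.3, 285.7, 319.7, 328.0] 722
[-7.23173364e-01  8.10333318e-05  5.26271193e-02] [-3.58734519e+01  4.64286790e-03] 0.14004809033346055 0.1744028796008783 -0.04301419321288337 0.044217984590507846
```

View pics/s10.png

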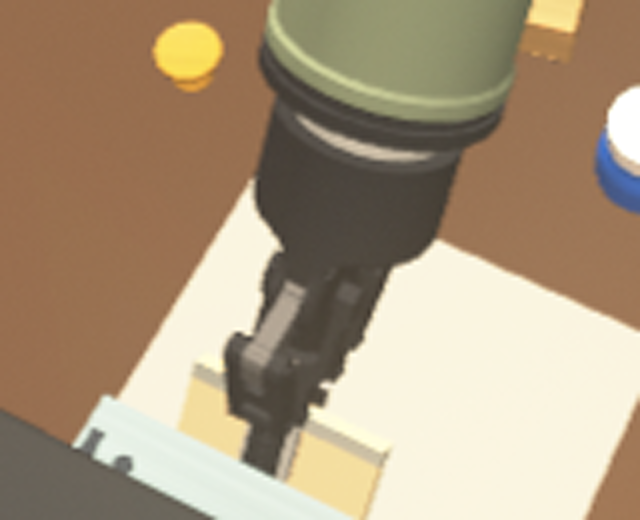

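Call:
{"fn": "arm_command", "kwargs": {
  "moves": [
    {"rx":0,"ry":0,"rz":0,"x":0.1,"y":0,"z":0,"gripper":-0.48},
    {"rx":0,"ry":0,"rz":0,"x":0.2,"y":0,"z":0,"gripper":-0.42},
    {"rx":0,"ry":0,"rz":0,"x":0.3,"y":-0.1,"z":0,"gripper":-0.36},
    {"rx":0,"ry":0,"rz":0,"x":0.3,"y":-0.6,"z":0,"gripper":-0.36},
    {"rx":0,"ry":0,"rz":0,"x":0.3,"y":-1.2,"z":0,"gripper":-0.36}
  ]
}}

```text
clock: 16.8
position: [0.5542, -0.2287, 0.1572]
tool_rot: [-1.569, 0.593, 1.219]
force: [0.4, -0.6, -0.6]
grip_width: 0.0273
```

```bash
cat >> h.py <<'E'
def doorF(name):
    p,P,m=door('scene')
    cv2.imwrite(f'pics/{name}.png',cv2.resize(p[200:330,220:380],(640,520),interpolation=2)[...,::-1])
    e=cv2.erode(m.astype(np.uint8),np.ones((3,3)))>0
    q=P[e]; q=q[np.isfinite(q[:,0])]; f=toF(q); ok=(f[:,0]>-.11)&(f[:,0]<-.03)&(q[:,2]<.185)
    A=np.c_[q[ok,2],f[ok,1],np.ones(ok.sum())]; c=np.linalg.lstsq(A,f[ok,0],rcond=None)[0]; print('lean',np.degrees(np.arctan(-c[0])),'yaw',np.degrees(np.arctan(c[1])),'x at z.07',c[0]*.07+c[2],'zmax',q[ok,2].max(),'y',f[ok,1].min(),f[ok,1].max())
E
python3 - <<'E'
from h import *
bt(); wait(1); bt(); doorF('s11')
E
```

```text
t 16.8 bottom F [-13.4  -0.1] z 82.7 lean 34.0 force F [np.float64(0.5), np.float64(0.6), np.float64(-0.6)] w 27.3
t 16.85 bottom F [-14.5   0.5] z 83.8 lean 34.0 force F [np.float64(-1.9), np.float64(-0.1), np.float64(0.2)] w 27.4
scene p 0.62 [267.0, 287.0, 318.1, 329.3] 975
lean 40.10191117801558 yaw 0.024863790502264286 x at z.07 0.0037550957158194592 zmax 0.16817024006172332 y -0.04427728135021067 0.04498788784649847
```

View pics/s11.png

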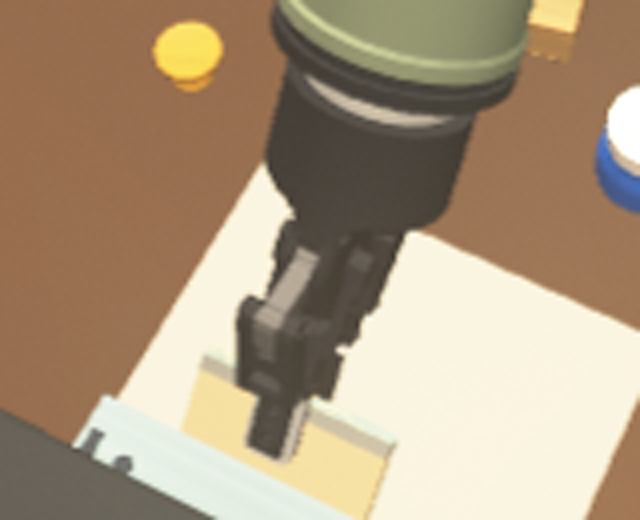

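Call:
{"fn": "arm_command", "kwargs": {
  "moves": [
    {"rx":0,"ry":0,"rz":0,"x":0,"y":-1.5,"z":0,"gripper":-0.36},
    {"rx":0,"ry":0,"rz":0,"x":0.5,"y":-4,"z":0,"gripper":-0.36},
    {"rx":0,"ry":0,"rz":0,"x":2,"y":-7,"z":0,"gripper":-0.36},
    {"rx":0,"ry":0,"rz":0,"x":4,"y":-9,"z":0,"gripper":-0.36},
    {"rx":0,"ry":0,"rz":0,"x":6.5,"y":-10,"z":0,"gripper":-1}
  ]
}}

```text
clock: 17.37
position: [0.5936, -0.124, 0.207]
tool_rot: [-1.574, 0.592, 1.216]
force: [-0.0, 0.4, -0.4]
grip_width: 0.0163
```

```bash
python3 - <<'E'
from h import *
wait(1); st(); doorF('s12')
go(np.r_[fromF(-.16,0),.20],Rt(-110.2,58))
go(np.r_[fromF(-.16,0),.20],Rd(69.8,58))
E
```

```text
t 17.4167 pos [ 0.5944 -0.1184  0.2042] q [ 0.232  0.738 -0.649  1.553  0.849  1.508  0.558] F [-3.7  7.  -2.8] w 0.0088
[[0.283, -0.189, -0.94], [0.782, -0.522, 0.341], [-0.556, -0.831, 0.0]]
scene p 0.8 [264.8, 284.8, 321.7, 330.7] 1366
lean 44.152183125889266 yaw 0.15665257497770538 x at z.07 0.004766397399916883 zmax 0.16351653289585533 y -0.04484761925067031 0.043868176943459236
shift cm [-1.1   1.22 -0.03] turn [-0.329  1.549  0.331] deg 92.7 dist 1.64
shift cm [-1.1   1.22 -0.03] turn [0.001 0.003 0.42 ] deg 24.1 dist 1.64
```

View pics/s12.png

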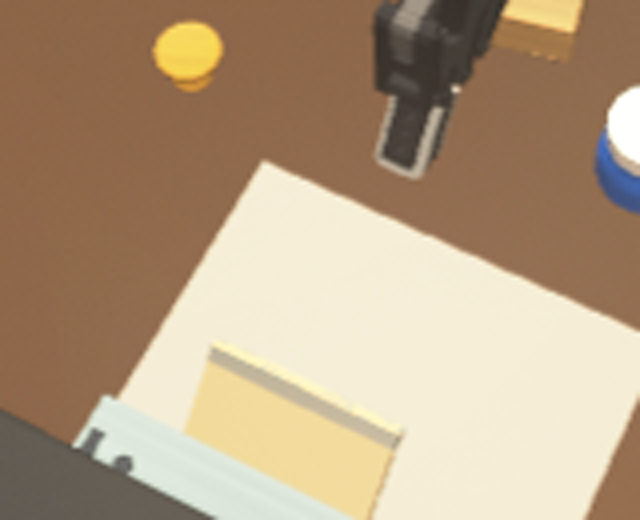

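Call:
{"fn": "arm_command", "kwargs": {
  "moves": [
    {"rx":-0.024,"ry":0.115,"rz":0.024,"x":0,"y":0,"z":0,"gripper":-1},
    {"rx":-0.049,"ry":0.23,"rz":0.049,"x":0,"y":0,"z":0,"gripper":-1},
    {"rx":-0.073,"ry":0.345,"rz":0.074,"x":0,"y":0,"z":0,"gripper":-1},
    {"rx":-0.098,"ry":0.46,"rz":0.098,"x":0,"y":0,"z":0,"gripper":-1},
    {"rx":-0.122,"ry":0.575,"rz":0.123,"x":0,"y":0,"z":0,"gripper":-1}
  ]
}}

```text
clock: 17.93
position: [0.592, -0.1267, 0.2045]
tool_rot: [-2.098, 0.561, 0.506]
force: [-0.9, 0.6, -0.4]
grip_width: -0.0001
```

```bash
python3 - <<'E'
from h import *
st()
go(np.r_[fromF(-.16,0),.20],Rt(-110.2,58))
E
```

```text
t 17.9333 pos [ 0.592  -0.1267  0.2045] q [ 0.089  0.734 -0.501  1.603  0.916  1.509 -0.088] F [-0.9  0.6 -0.4] w -0.0001
[[0.741, -0.158, -0.653], [0.41, -0.663, 0.627], [-0.532, -0.732, -0.426]]
shift cm [-0.55  1.17 -0.26] turn [-0.205  0.965  0.204] deg 57.7 dist 1.32
```

Reaching fine; continue the turn.

Call:
{"fn": "arm_command", "kwargs": {
  "moves": [
    {"rx":-0.024,"ry":0.115,"rz":0.024,"x":0,"y":0,"z":0,"gripper":-1},
    {"rx":-0.049,"ry":0.23,"rz":0.049,"x":0,"y":0,"z":0,"gripper":-1},
    {"rx":-0.073,"ry":0.345,"rz":0.074,"x":0,"y":0,"z":0,"gripper":-1},
    {"rx":-0.098,"ry":0.46,"rz":0.098,"x":0,"y":0,"z":0,"gripper":-1},
    {"rx":-0.122,"ry":0.575,"rz":0.123,"x":0,"y":0,"z":0,"gripper":-1}
  ]
}}

```text
clock: 18.35
position: [0.592, -0.1264, 0.2044]
tool_rot: [-2.459, 0.272, -0.058]
force: [-0.1, 0.2, 0.1]
grip_width: -0.0001
```

Call:
{"fn": "arm_command", "kwargs": {
  "moves": [
    {"rx":-0.024,"ry":0.115,"rz":0.024,"x":0,"y":0,"z":0,"gripper":-1},
    {"rx":-0.049,"ry":0.23,"rz":0.049,"x":0,"y":0,"z":0,"gripper":-1},
    {"rx":-0.073,"ry":0.345,"rz":0.074,"x":0,"y":0,"z":0,"gripper":-1},
    {"rx":-0.083,"ry":0.39,"rz":0.082,"x":0,"y":0,"z":0,"gripper":-1},
    {"rx":-0.083,"ry":0.39,"rz":0.082,"x":0,"y":0,"z":0,"gripper":-1}
  ]
}}

```text
clock: 18.77
position: [0.5922, -0.1261, 0.2036]
tool_rot: [-2.584, 0.004, -0.351]
force: [-0.1, -0.4, -0.4]
grip_width: -0.0002
```

```bash
python3 - <<'E'
from h import *
st()
go(np.r_[fromF(-.10,0),.122],Rt(-110.2,58))
E
```

```text
t 18.7667 pos [ 0.5922 -0.1261  0.2036] q [-0.122  0.858 -0.26   1.484  0.88   1.679 -1.038] F [-0.1 -0.4 -0.4] w -0.0002
[[0.939, -0.294, 0.179], [-0.344, -0.796, 0.498], [-0.004, -0.529, -0.848]]
shift cm [1.000e-02 1.051e+01 3.060e+00] turn [ 0.001  0.004 -0.001] deg 0.3 dist 10.95
```

Call:
{"fn": "arm_command", "kwargs": {
  "moves": [
    {"rx":0,"ry":0,"rz":0,"x":0,"y":2,"z":1.2,"gripper":-1},
    {"rx":0,"ry":0,"rz":0,"x":0,"y":4,"z":2.4,"gripper":-1},
    {"rx":0,"ry":0,"rz":0,"x":0,"y":6.5,"z":3.1,"gripper":-1},
    {"rx":0,"ry":0,"rz":0,"x":0,"y":9,"z":3.1,"gripper":-1},
    {"rx":0,"ry":0,"rz":0,"x":0,"y":10.5,"z":3.1,"gripper":-1}
  ]
}}

```text
clock: 19.18
position: [0.5656, -0.1964, 0.1209]
tool_rot: [-2.584, 0.008, -0.349]
force: [0.1, -0.4, -0.5]
grip_width: -0.0
```

```bash
python3 - <<'E'
from h import *
wait(2); st(); p,_=tr(); print(toF(p),p[2]); doorF('s13')
go(np.r_[fromF(-.07,0),.125],Rt(-110.2,58))
E
```

```text
t 19.2833 pos [ 0.5655 -0.1968  0.1215] q [-0.039  0.929 -0.231  1.601  0.955  1.51  -1.12 ] F [ 0.7 -0.5  0.4] w -0.0002
[[0.939, -0.296, 0.176], [-0.344, -0.796, 0.499], [-0.008, -0.529, -0.849]]
[-0.09750984 -0.00052089] 0.12148403485997339
scene p 0.84 [266.4, 283.0, 318.5, 330.0] 1281
lean 43.819166589485924 yaw 0.3961570523905226 x at z.07 0.0038724758970921647 zmax 0.16339435579035544 y -0.04331958382973747 0.04279473777960331
shift cm [-0.03  2.46 -1.86] turn [-0.001  0.007  0.   ] deg 0.4 dist 3.08
```

View pics/s13.png

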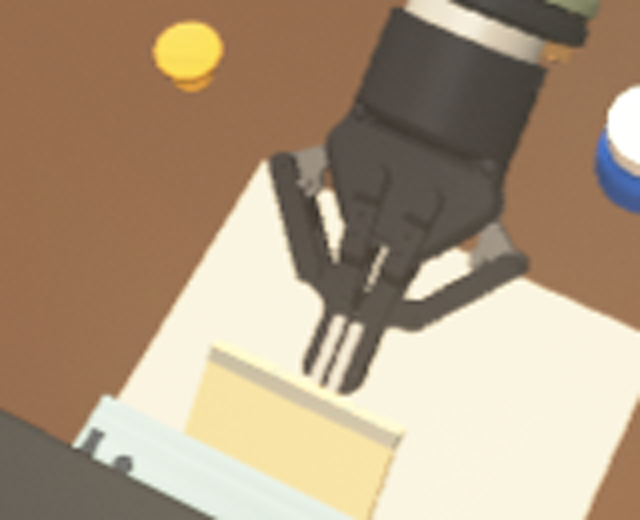

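Call:
{"fn": "arm_command", "kwargs": {
  "moves": [
    {"rx":0,"ry":0,"rz":0,"x":0,"y":0.6,"z":-0.5,"gripper":-1},
    {"rx":0,"ry":0,"rz":0,"x":0,"y":1.2,"z":-1.0,"gripper":-1},
    {"rx":0,"ry":0,"rz":0,"x":0,"y":1.8,"z":-1.45,"gripper":-1},
    {"rx":0,"ry":0,"rz":0,"x":0,"y":2.2,"z":-1.75,"gripper":-1},
    {"rx":0,"ry":0,"rz":0,"x":0,"y":2.6,"z":-2.05,"gripper":-1}
  ]
}}

```text
clock: 19.8
position: [0.5556, -0.2255, 0.1255]
tool_rot: [-2.582, 0.005, -0.349]
force: [0.2, 1.4, -0.0]
grip_width: -0.0001
```

```bash
cat >> h.py <<'E'
def tp():
    s=bot.observe(); p,r=tr(); f=s['force']; print('t',round(s['clock'],2),'tcp F',(toF(p)*1000).round(1),'z',(p[2]*1000).round(1),'force F',[round(f[:2]@FX,1),round(f[:2]@FY,1),round(f[2],1)])
E
python3 - <<'E'
from h import *
tp(); doorF('s14')
E
```

```text
t 19.8 tcp F [-67.1   0.2] z 125.5 force F [np.float64(-1.4), np.float64(-0.3), np.float64(-0.0)]
scene p 0.77 [267.8, 284.8, 321.8, 327.6] 1241
lean 40.97363787870884 yaw 0.21210319916944176 x at z.07 0.003953127986354922 zmax 0.16735287906410945 y -0.042987778727801775 0.04379032646061856
```

Call:
{"fn": "arm_command", "kwargs": {
  "moves": [
    {"rx":0,"ry":0,"rz":0,"x":0,"y":0.35,"z":-0.28,"gripper":-1},
    {"rx":0,"ry":0,"rz":0,"x":0,"y":0.7,"z":-0.57,"gripper":-1},
    {"rx":0,"ry":0,"rz":0,"x":0,"y":1.05,"z":-0.85,"gripper":-1},
    {"rx":0,"ry":0,"rz":0,"x":0,"y":1.4,"z":-1.13,"gripper":-1},
    {"rx":0,"ry":0,"rz":0,"x":0,"y":1.75,"z":-1.4,"gripper":-1}
  ]
}}

```text
clock: 20.32
position: [0.548, -0.2464, 0.1279]
tool_rot: [-2.583, 0.005, -0.349]
force: [0.3, 1.4, 0.2]
grip_width: -0.0001
```

```bash
python3 - <<'E'
from h import *
tp(); doorF('s15')
E
```

```text
t 20.32 tcp F [-44.9   0.2] z 127.9 force F [np.float64(-1.4), np.float64(-0.2), np.float64(0.2)]
scene p 0.73 [262.9, 294.1, 314.4, 326.4] 687
lean 29.63903412067399 yaw 0.4592030064548761 x at z.07 0.008057551727889273 zmax 0.18317466492920176 y -0.04345029588898334 0.044535384429266446
```

View pics/s15.png

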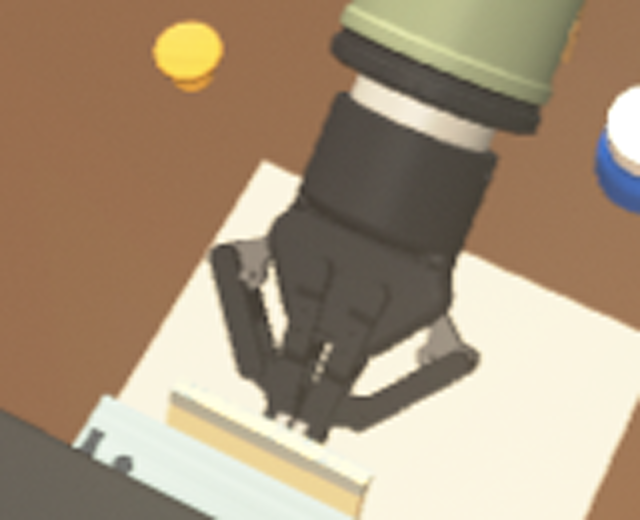

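Call:
{"fn": "arm_command", "kwargs": {
  "moves": [
    {"rx":0,"ry":0,"rz":0,"x":0,"y":0.3,"z":-0.24,"gripper":-1},
    {"rx":0,"ry":0,"rz":0,"x":0,"y":0.6,"z":-0.48,"gripper":-1},
    {"rx":0,"ry":0,"rz":0,"x":0,"y":0.9,"z":-0.7,"gripper":-1},
    {"rx":0,"ry":0,"rz":0,"x":0,"y":1.2,"z":-0.93,"gripper":-1},
    {"rx":0,"ry":0,"rz":0,"x":0,"y":1.4,"z":-1.08,"gripper":-1}
  ]
}}

```text
clock: 20.83
position: [0.5419, -0.2631, 0.1297]
tool_rot: [-2.583, 0.005, -0.349]
force: [0.3, 0.6, -0.4]
grip_width: 0.0002
```

```bash
python3 - <<'E'
from h import *
wait(1);tp(); doorF('s16')
E
```

```text
t 20.88 tcp F [-26.7   0.3] z 129.7 force F [np.float64(0.3), np.float64(-0.7), np.float64(-0.2)]
no doorTraceback (most recent call last):
  File "<stdin>", line 2, in <module>
  File "h.py", line 79, in doorF
    e=cv2.erode(m.astype(np.uint8),np.ones((3,3)))>0
                ^^^^^^^^
AttributeError: 'NoneType' object has no attribute 'astype'
```

Call:
{"fn": "arm_command", "kwargs": {
  "moves": [
    {"rx":0,"ry":0,"rz":0,"x":0,"y":0.17,"z":-0.11,"gripper":-1},
    {"rx":0,"ry":0,"rz":0,"x":0,"y":0.34,"z":-0.22,"gripper":-1},
    {"rx":0,"ry":0,"rz":0,"x":0,"y":0.5,"z":-0.32,"gripper":-1},
    {"rx":0,"ry":0,"rz":0,"x":0,"y":0.5,"z":-0.32,"gripper":-1}
  ]
}}

```text
clock: 21.32
position: [0.5399, -0.2685, 0.1297]
tool_rot: [-2.583, 0.005, -0.349]
force: [0.0, -0.3, -0.2]
grip_width: -0.0001
```

```bash
python3 - <<'E'
from h import *
tp();p,d=save('scene','s17',(220,200,380,330),4); tp()
E
```

```text
t 21.32 tcp F [-21.3   0.3] z 129.7 force F [np.float64(0.2), np.float64(0.1), np.float64(-0.2)]
t 21.37 tcp F [-21.6   0.3] z 129.6 force F [np.float64(-0.6), np.float64(-0.0), np.float64(-0.7)]
```

View pics/s17.png

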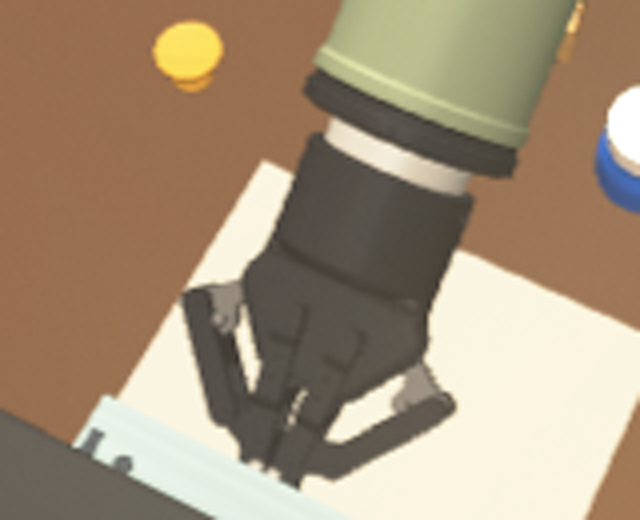

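Call:
{"fn": "arm_command", "kwargs": {
  "moves": [
    {"rx":0,"ry":0,"rz":0,"x":0,"y":0.09,"z":-0.05,"gripper":-1},
    {"rx":0,"ry":0,"rz":0,"x":0,"y":0.18,"z":-0.11,"gripper":-1},
    {"rx":0,"ry":0,"rz":0,"x":0,"y":0.26,"z":-0.16,"gripper":-1},
    {"rx":0,"ry":0,"rz":0,"x":0,"y":0.26,"z":-0.16,"gripper":-1}
  ]
}}

```text
clock: 21.7
position: [0.539, -0.2712, 0.1296]
tool_rot: [-2.583, 0.005, -0.349]
force: [-0.4, 0.3, -0.2]
grip_width: 0.0001
```

```bash
python3 - <<'E'
from h import *
tp();wait(1); tp()
E
```

```text
t 21.7 tcp F [-18.5   0.4] z 129.6 force F [np.float64(-0.2), np.float64(-0.5), np.float64(-0.2)]
t 21.75 tcp F [-18.7   0.4] z 129.6 force F [np.float64(-0.3), np.float64(0.6), np.float64(-0.1)]
```

Call:
{"fn": "arm_command", "kwargs": {
  "moves": [
    {"rx":0,"ry":0,"rz":0,"x":0,"y":0.09,"z":-0.05,"gripper":-1},
    {"rx":0,"ry":0,"rz":0,"x":0,"y":0.17,"z":-0.11,"gripper":-1},
    {"rx":0,"ry":0,"rz":0,"x":0,"y":0.17,"z":-0.11,"gripper":-1}
  ]
}}

```text
clock: 22.0
position: [0.5383, -0.273, 0.1297]
tool_rot: [-2.583, 0.005, -0.349]
force: [-0.3, -0.9, -0.2]
grip_width: -0.0001
```

```bash
python3 - <<'E'
from h import *
tp();wait(1); tp()
E
```

```text
t 22.0 tcp F [-16.5   0.4] z 129.7 force F [np.float64(1.0), np.float64(-0.0), np.float64(-0.2)]
t 22.05 tcp F [-16.6   0.4] z 129.6 force F [np.float64(-0.1), np.float64(-0.6), np.float64(-0.2)]
```

Call:
{"fn": "arm_command", "kwargs": {
  "moves": [
    {"rx":0,"ry":0,"rz":0,"x":0,"y":0.09,"z":-0.05,"gripper":-1},
    {"rx":0,"ry":0,"rz":0,"x":0,"y":0.17,"z":-0.11,"gripper":-1},
    {"rx":0,"ry":0,"rz":0,"x":0,"y":0.17,"z":-0.11,"gripper":-1}
  ]
}}

```text
clock: 22.3
position: [0.5376, -0.275, 0.1297]
tool_rot: [-2.583, 0.005, -0.349]
force: [-0.0, 1.0, 0.2]
grip_width: -0.0003
```

```bash
python3 - <<'E'
from h import *
tp();wait(1); tp()
for n in('scene','top'):
    save(n,'u'+n)
    print(n,[(r['p'],r['box']) for r in bot.spot_in('door',n)])
E
```

```text
t 22.3 tcp F [-14.5   0.4] z 129.7 force F [np.float64(-0.9), np.float64(-0.4), np.float64(0.2)]
t 22.35 tcp F [-14.6   0.4] z 129.7 force F [np.float64(-0.9), np.float64(-0.0), np.float64(0.3)]
scene []
top []
```

View pics/utop.png

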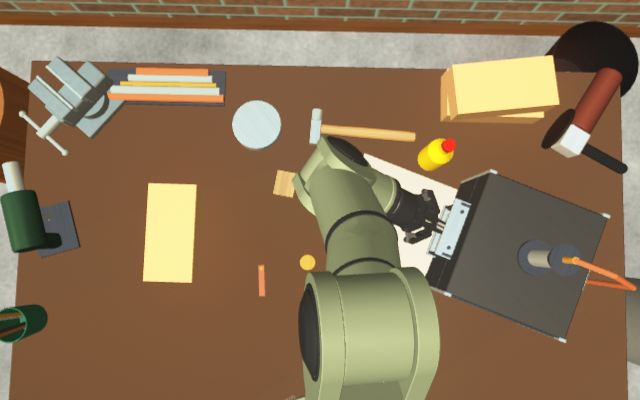

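Call:
{"fn": "arm_command", "kwargs": {
  "moves": [
    {"rx":0,"ry":0,"rz":0,"x":0,"y":0.05,"z":-0.03,"gripper":-1},
    {"rx":0,"ry":0,"rz":0,"x":0,"y":0.09,"z":-0.06,"gripper":-1},
    {"rx":0,"ry":0,"rz":0,"x":0,"y":0.09,"z":-0.06,"gripper":-1}
  ]
}}

```text
clock: 22.8
position: [0.5373, -0.2758, 0.1297]
tool_rot: [-2.583, 0.005, -0.349]
force: [0.7, 0.4, 0.4]
grip_width: -0.0001
```

```bash
python3 - <<'E'
from h import *
tp();wait(1); tp()
E
```

```text
t 22.8 tcp F [-13.6   0.4] z 129.7 force F [np.float64(-0.6), np.float64(0.5), np.float64(0.4)]
t 22.85 tcp F [-13.6   0.4] z 129.7 force F [np.float64(0.2), np.float64(-0.4), np.float64(-0.6)]
```

Call:
{"fn": "arm_command", "kwargs": {
  "moves": [
    {"rx":0,"ry":0,"rz":0,"x":0,"y":0.05,"z":-0.03,"gripper":-1},
    {"rx":0,"ry":0,"rz":0,"x":0,"y":0.09,"z":-0.06,"gripper":-1},
    {"rx":0,"ry":0,"rz":0,"x":0,"y":0.09,"z":-0.06,"gripper":-1}
  ]
}}

```text
clock: 23.1
position: [0.537, -0.2767, 0.1297]
tool_rot: [-2.583, 0.005, -0.349]
force: [0.4, 0.2, -0.5]
grip_width: 0.0
```

```bash
python3 - <<'E'
from h import *
tp();wait(1); tp()
E
```

```text
t 23.1 tcp F [-12.6   0.4] z 129.7 force F [np.float64(-0.3), np.float64(0.3), np.float64(-0.5)]
t 23.15 tcp F [-12.6   0.4] z 129.7 force F [np.float64(-0.1), np.float64(0.5), np.float64(-0.5)]
```

Call:
{"fn": "arm_command", "kwargs": {
  "moves": [
    {"rx":0,"ry":0,"rz":0,"x":0,"y":0.05,"z":-0.03,"gripper":-1},
    {"rx":0,"ry":0,"rz":0,"x":0,"y":0.09,"z":-0.06,"gripper":-1},
    {"rx":0,"ry":0,"rz":0,"x":0,"y":0.14,"z":-0.08,"gripper":-1},
    {"rx":0,"ry":0,"rz":0,"x":0,"y":0.14,"z":-0.08,"gripper":-1}
  ]
}}

```text
clock: 23.48
position: [0.5369, -0.2771, 0.1296]
tool_rot: [-2.581, 0.005, -0.348]
force: [1.2, 9.9, 3.1]
grip_width: 0.0002
```

```bash
python3 - <<'E'
from h import *
tp();wait(1); tp()
E
```

```text
t 23.48 tcp F [-12.3   0.5] z 129.6 force F [np.float64(-9.7), np.float64(-2.4), np.float64(3.1)]
t 23.53 tcp F [-12.3   0.5] z 129.6 force F [np.float64(-10.1), np.float64(-2.5), np.float64(3.8)]
```

Call:
{"fn": "arm_command", "kwargs": {
  "moves": [
    {"rx":0,"ry":0,"rz":0,"x":0,"y":-0.2,"z":0.12,"gripper":-1},
    {"rx":0,"ry":0,"rz":0,"x":0,"y":-0.7,"z":0.4,"gripper":-1},
    {"rx":0,"ry":0,"rz":0,"x":0,"y":-2,"z":1.2,"gripper":-1},
    {"rx":0,"ry":0,"rz":0,"x":0,"y":-4,"z":2.4,"gripper":-1},
    {"rx":0,"ry":0,"rz":0,"x":0,"y":-7,"z":4,"gripper":-1}
  ]
}}

```text
clock: 23.95
position: [0.5634, -0.2028, 0.133]
tool_rot: [-2.584, 0.006, -0.351]
force: [1.0, -0.2, 0.3]
grip_width: 0.0
```

Call:
{"fn": "arm_command", "kwargs": {
  "moves": [
    {"rx":0,"ry":0,"rz":0,"x":0,"y":-3,"z":0,"gripper":-1},
    {"rx":0,"ry":0,"rz":0,"x":0,"y":-6.5,"z":0,"gripper":-1},
    {"rx":0,"ry":0,"rz":0,"x":0,"y":-10,"z":0,"gripper":-1},
    {"rx":0,"ry":0,"rz":0,"x":0,"y":-14,"z":0,"gripper":-1},
    {"rx":0,"ry":0,"rz":0,"x":0,"y":-16,"z":0,"gripper":-1}
  ]
}}

```text
clock: 24.37
position: [0.6121, -0.0697, 0.2194]
tool_rot: [-2.579, 0.005, -0.345]
force: [0.5, 1.3, 0.1]
grip_width: 0.0002
```

```bash
python3 - <<'E'
from h import *
wait(3);tp(); bottle()
for n in('scene','top'):
    p,d=save(n,'v'+n,(220,200,400,335) if n=='scene' else (380,160,500,280),4)
    P=cloud(n,d); f=toF(P); 
    print(n,[(r['p'],r['box']) for r in bot.spot_in('door',n)])
    k=(f[...,0]>-.06)&(f[...,0]<.01)&(abs(f[...,1])<.065)&(P[...,2]>.03)&(P[...,2]<.195)
    q=np.c_[f[k],P[k][:,2]]*1000
    print(len(q)); print(q[::max(1,len(q)//25)].round(0).astype(int).tolist())
E
```

```text
t 24.52 tcp F [-230.1   -0.7] z 217.9 force F [np.float64(0.2), np.float64(-1.0), np.float64(-0.2)]
scene body [ 0.7164 -0.2669] F [-0.0841  0.1654]
scene cap [ 0.7163 -0.2685  0.1891] F [-0.0825  0.1657]
top body [ 0.7162 -0.2679] F [-0.0831  0.1655]
top cap [ 0.7155 -0.2665  0.1895] F [-0.0842  0.1643]
scene [(0.16, [392.4, 222.8, 436.9, 348.0])]
2
[[-18, 59, 172], [-18, 59, 168]]
top [(0.41, [437.0, 231.3, 440.1, 242.5])]
494
[[-21, 61, 66], [-19, 55, 92], [-12, 53, 88], [-21, 44, 59], [-19, 39, 70], [-17, 34, 79], [-12, 32, 72], [-10, 28, 69], [-7, 24, 74], [-21, 11, 70], [-20, 6, 84], [-16, 2, 83], [-8, 1, 73], [-7, -4, 77], [-21, -17, 71], [-20, -22, 84], [-15, -25, 80], [-9, -27, 70], [-8, -32, 80], [-20, -44, 78], [-17, -48, 80], [-10, -50, 69], [-20, -58, 128], [-11, -59, 106], [0, -60, 90], [2, -60, 156]]
```

View pics/vscene.png

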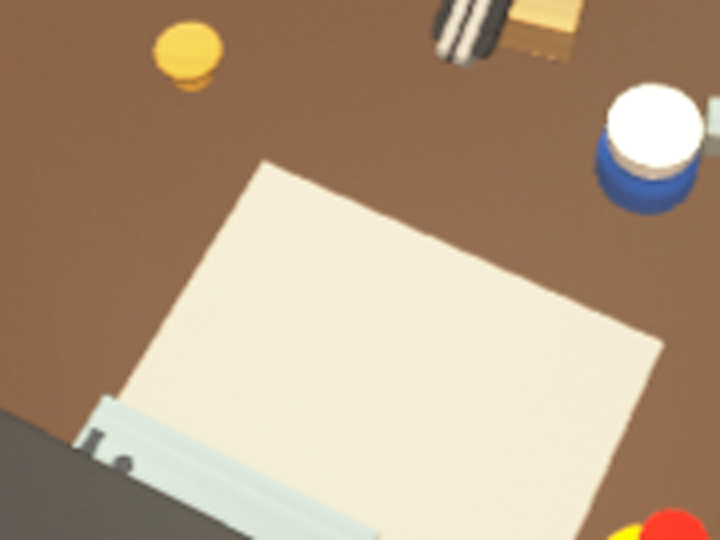

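View pics/vtop.png

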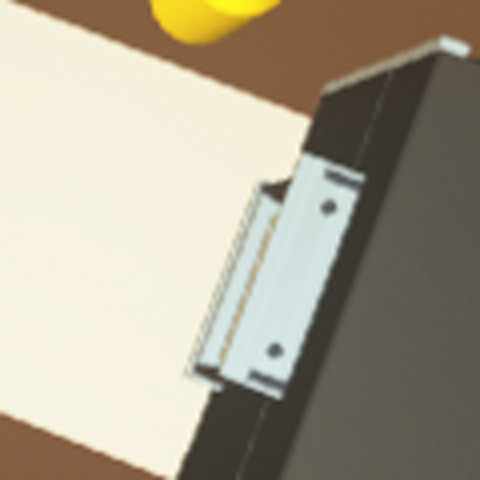

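```bash
python3 - <<'E'
from h import *
p,d=bot.grab_frame('top'); P=cloud('top',d); f=toF(P)*1000; z=P[...,2]*1000
I=p.astype(int); warm=(I[...,0]-I[...,2]>40)
k=(f[...,0]>-14)&(f[...,0]<0)&(abs(f[...,1])<60)&(z>60)&(z<130)
for nm,kk in(('all',k),('warm',k&warm)):
    q=np.c_[f[kk],z[kk]]; print(nm,len(q))
    for a in range(-60,60,10):
        s=q[(q[:,1]>=a)&(q[:,1]<a+10)]
        if len(s): print(a,len(s),'x',s[:,0].min().round(1),s[:,0].max().round(1),'z',s[:,2].min().round(1),s[:,2].max().round(1), 'top-z pts x',s[s[:,2]>s[:,2].max()-4][:,0].mean().round(1))
q=np.c_[f[k],z[k]]; q=q[(q[:,2]>76)&(abs(q[:,1])<38)]; print(len(q),'slope fit',np.polyfit(q[:,2],q[:,0],1), 'yaw',np.degrees(np.polyfit(q[:,1],q[:,0],1)[0]))
w=k&warm; print('warm y extent',f[w][:,1].min(),f[w][:,1].max())
E
```

```text
all 170
-60 15 x -12.6 -0.1 z 67.3 129.6 top-z pts x -6.3
-50 13 x -12.1 -5.9 z 67.5 80.6 top-z pts x -8.3
-40 16 x -12.7 -6.8 z 66.0 79.2 top-z pts x -7.6
-30 15 x -12.1 -7.4 z 65.8 80.8 top-z pts x -7.5
-20 14 x -12.8 -6.8 z 66.1 79.5 top-z pts x -7.7
-10 15 x -11.9 -6.2 z 66.4 77.0 top-z pts x -7.4
0 16 x -12.8 -6.6 z 63.5 79.0 top-z pts x -8.0
10 14 x -12.1 -7.2 z 66.9 83.6 top-z pts x -8.2
20 15 x -12.9 -7.5 z 68.9 80.2 top-z pts x -7.9
30 13 x -12.2 -6.7 z 64.2 79.1 top-z pts x -7.5
40 15 x -13.2 -5.2 z 66.4 76.9 top-z pts x -7.2
50 9 x -13.4 -5.3 z 63.7 98.8 top-z pts x -12.5
warm 9
-40 2 x -7.6 -6.8 z 76.8 79.2 top-z pts x -7.2
-20 2 x -7.7 -7.3 z 79.1 79.5 top-z pts x -7.5
0 2 x -7.4 -7.3 z 77.4 79.0 top-z pts x -7.3
20 2 x -7.7 -7.6 z 78.6 80.2 top-z pts x -7.6
40 1 x -6.6 -6.6 z 75.5 75.5 top-z pts x -6.6
19 slope fit [-0.03834162 -4.65369853] yaw -0.08720529323014446
warm y extent -38.70126721573038 41.30530479565084
```

```bash
python3 - <<'E'
from h import *
tp(); print(bot.job_done())
E
```

```text
t 24.87 tcp F [-226.5   -0.3] z 217.4 force F [np.float64(-0.6), np.float64(0.2), np.float64(-0.0)]
the job is handed in; nothing more can be done
None
```

The job is handed in at 24.9 s of the 72 s allowed. By my last checks both the bottle and the door are where they should be.

**Bottle:** I pushed it low along the bench with the half-open fingers. It stands at forge y = +0.165 m, past the 0.145 m limit, and both cameras agree within about 2 mm.

**Door:**
- **Into the channel:** I gripped the slab by its upper edge and lowered it into the channel leaning out 27°. I touched the face first with about 4 N to find the fit.
- **Swing up:** I released it onto the lip at about 40°, then swung it up with the closed fingertips until it sat flush. The final push read about 10 N at the wrist, the highest at the forge.
- **Last check:** The top camera shows the lower edge in the channel, with its outer face about 7.5 mm in front of the forge face and parallel within about 0.1°. It is centred within about 2 mm.

**Bystanders and robot:** I did not re-measure the bystanders at the end. The last pictures show nothing obviously shifted, and the tool was clear of everything.

**What I could not see:** The hood hides the upper part of the door. That it is upright rests on three things:
- it was flush under the final push;
- it was not seen leaning out afterwards;
- a rough slope fit on the visible strip gave about 2°, within the 6° limit.

The trained detectors no longer found the door reliably at that point: 0.16 on something else in the scene view, 0.41 on a thin strip in the top view.

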